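# Kit a pair of carrier brackets

### The job

Pick the two L-shaped aluminium carrier brackets out of the sloping parts bin and nest them in the little orange-rimmed kit tray, lying flat on its floor round the island in the middle. They only fit one way: long legs against the two long sides of the tray, heels in opposite corners (either bracket may take either place). Leave the headset cup lying in its compartment.

Things in the scene. Friction and masses are not known exactly. Their poses are not given: they have to be found in the camera images.
- bracket_1_grip (a point): L-shaped aluminium bracket, bars 14 wide, 16 high (mm), 80 g, flat on a sloping bin floor. Point: half-way up its long leg, where to grip across. x: along the long leg to its free end; y: to the side the short leg points; z: out of the upper face. Long leg spans x -36..28, y -7..7; short leg x -36..-22, y 7..49 mm. Starts with x pointing up the slope, within 0.25 rad.
- bracket_2_grip (a point): L-shaped aluminium bracket, bars 14 wide, 16 high (mm), 80 g, flat on a sloping bin floor. Point: half-way up its long leg, where to grip across. x: along the long leg to its free end; y: to the side the short leg points; z: out of the upper face. Long leg spans x -36..28, y -7..7; short leg x -36..-22, y 7..49 mm. Starts with x pointing down the slope, within 0.25 rad.
- headset_cup_center (a point): Headset cup (silver ring with a black seal, 41 mm across, 16 mm high), centre; it lies in the narrow compartment and stays there.
- parts_bin: Fixed blue bin 132 x 328 mm, wholly tilted 0.26 rad, low edge towards the robot's right. Origin: centre of underside; x up the slope, y along the row, z square to the floor. Compartments 124 mm deep: two 126 mm wide at y = 97 and -33 (a bracket in each, either way), one 60 mm wide at y = -130 (the cup); floor and walls 4 mm thick, walls 30 mm above the floor.
- tray: Fixed kit tray, black floor, orange rim and island, 92 (x) x 84 (y) x 9 mm. Origin: centre of underside; z up. Inside 84 x 76 mm, rim 4 mm thick, floor 3 mm above the bench; rim and central island (44 x 34 mm) rise 6 mm above the floor, so seated brackets stand 10 mm proud. Play about 2 mm at each gap.
- tray_nest_right (a point): Where the grip point of the bracket on the tray's -y side belongs (11 mm above the bench; tray frame -4, -29 mm). That bracket's x and y axes point along the tray's +x and +y. The point's axes are the tray's.
- tray_nest_left (a point): Where the grip point of the bracket on the tray's +y side belongs (11 mm above the bench; tray frame 4, 29 mm). That bracket's x and y axes point along the tray's -x and -y. The point's axes are the tray's.
- bottle_top (a point): Top of the dark green bottle, a fixed obstacle 240 mm tall and 80 mm across, standing upright on the bench beyond the tray and to the right of the bin; always at the same place. A brown bottle of 220 mm stands 140 mm farther off. Carry things round in front of them or above them.

How it is judged:
At the end, for the whole second after the job is handed in: Both brackets lie flat on the tray's floor (grip point within 2 mm of its seated height, tilt under 0.06 rad), one at each nest point within 7 mm, long legs parallel to the tray's x axis within 0.15 rad (((horizontal distance between bracket_1_grip and tray_nest_right below 0.007 m and z of bracket_1_grip in the frame of tray between 0.009 and 0.0128 m and angle between each of bracket_1_grip, bracket_2_grip's own z axis and vertical below 0.06 rad and angle between the x axis of each of bracket_1_grip, bracket_2_grip and the x axis of tray, either way round below 0.15 rad and horizontal distance between bracket_2_grip and tray_nest_left below 0.007 m and z of bracket_2_grip in the frame of tray between 0.009 and 0.0128 m) or (horizontal distance between bracket_1_grip and tray_nest_left below 0.007 m and z of bracket_1_grip in the frame of tray between 0.009 and 0.0128 m and angle between each of bracket_1_grip, bracket_2_grip's own z axis and vertical below 0.06 rad and angle between the x axis of each of bracket_1_grip, bracket_2_grip and the x axis of tray, either way round below 0.15 rad and horizontal distance between bracket_2_grip and tray_nest_right below 0.007 m and z of bracket_2_grip in the frame of tray between 0.009 and 0.0128 m))); the robot touches nothing.
It fails at once if the headset cup is moved more than 30 mm (distance of headset_cup_center from where it was at the start of the episode above 0.03 m).
It also fails if it takes over 59 s, if anything falls off the work surface, if the arm or the gripper's body presses on something with over 40 N, if the wrist force passes 120 N, or if a joint passes its speed limit or range.

### The arm

A 7-joint arm with a two-finger parallel gripper is mounted at the origin on a cart in front of the work surface, level with it; the furniture and walls round the work are solid. World frame = base frame: x ahead of the robot, y to its left, z up, the work surface at z = 0. Lengths are in m, angles in rad, forces in N, time in s.
With the tool pointing down it reaches from about 0.375 to 0.925 m from the base axis. Payload 3.1 kg.
Tool frame: the origin (TCP) lies at the very end of the fingers, on their centre line; the grasp point (between the pads) lies 19 mm behind it (hold_point_z is the distance from the TCP to the grasp point, in m); x points along the fingers, z is the direction in which the jaws open and shut, and the axes are right-handed (so a half turn about x gives the same grasp; the last joint's range is limited). The gripper opens to 85 mm and grips with 20 to 120 N. Pads are 22 mm wide; open, the fingers measure 114 mm over their backs; the gripper's body (76 mm by 85 mm) begins 54 mm behind the grasp point. The pads swing forward as they close: fully open they stand 13 mm farther back than shut.
Start: joints at [1.054, 0.383, 0.044, 1.598, -0.018, 1.161, -0.05], TCP at [0.264, -0.594, 0.231] pointing down, gripper open.
Joint ranges: [-2.61, 2.61], [-0.41, 2.15], [-1.48, 1.57], [0, 2.5], [-1.57, 4.71], [0.05, 1.97], [-2.85, 2.85]. Speed limits (rad/s): [2.79, 2.79, 3.14, 3.14, 3.14, 3.14, 3.14].

### API

Orientations are given as a rotation vector (axis times angle).
In Python, from station import * gives the robot as it stands.
- The arm moves only by the tool servo_tool, never from a script. Its argument "commands" is a list of rows, each a list of 3 entries, a list of its own where there are three numbers: the shift along the world's x, y, z in cm, then the turn, a rotation vector about the world's x, y, z in degrees, then the opening, from 0 (shut) to 1 (fully open). In form: [[[dx, dy, dz], [wx, wy, wz], grip], ...]. A call has 1 to 10 rows; each row is the pose to reach, as a shift and turn from the pose commanded when the call began; what a row does not reach only later rows make up. A row lasts 1/12 s, in which the tool goes at most 41.7 mm and 7.16 degrees, less where a joint would pass 70% of its speed; a pose out of reach is approached as far as the arm can. A call with a gripper value outside its range is refused whole. The fingers move at their own pace and stop on an object; the grip force is fixed at half the most. Time passes only in rows, so rows that repeat a pose let the fingers close. It gives the time, the measured TCP pose, the force and the opening at its end, in the units of the state.
- sense(): the state, without advancing time (a new reading comes with each control period).
- get_image(name): name is "side" or "top"; returns a dict with "img" (480x640x3 uint8, red, green, blue), "K" (3x3 intrinsics, pixels), "xyz" and "attitude" of the camera in the world. Camera axes: x right, y up, looking along -z (the intrinsics and any distortion apply to the point x, -y, -z); pixel columns grow to the right and rows downward; lengths in m; the calibration is good to about 2 mm. A picture is of the moment at which its call begins. There is no depth.
- hand_in(): hands the job in, once; it reports no verdict.
Trained networks look in a picture, given as the dict that the camera call returned (one of the last four; its "shot" number tells which), for a name from the list of things; names that differ only in an ending like _2 or _b are one class to them, and where a whole thing is asked for, a point or a joint stands for the part that bears it (a point fixed in the world has none). Each returns a list of dicts, best first, with "p" (0 to 1); they miss things now and then, are a little off and sometimes report something else, mostly with a low value. They report only what shows in the picture. A call takes as long as a camera call.
- look_for(picture, label): "position" ([x, y, z] in m, in world coordinates, good to about 4 mm: the middle of the surface that is visible of it).
- silhouettes(picture, label): "pixels" (480x640 bool, what is visible of it).
- spot_point(picture, label): "position" ([x, y, z] in m, in world coordinates, good to about 4 mm: a listed point, or the origin of a listed thing).
The state is a dict: "t": time; "joints": joint angles; "qvel": joint speeds; "joint_efforts": joint torques, N m; "position": TCP position; "orientation": TCP orientation; "wrist_force": force on the tool from outside, world axes, zero at the start; "ft_torque": the same for the moment, N m; "grip_width": opening from 0.0 (shut) to 1.0 (fully open).
Only numpy, scipy, OpenCV 4.12 (cv2) and the standard library are available. Lean on these libraries where they do the work, as an engineer would, in place of code of your own. Each camera call takes 0.05 s, during which the arm holds its last target.

## Working session

There is one attempt and no reset: what is moved stays moved. The work goes in short steps, Python scripts to look and compute and a tool call to move; the robot and the scene stay as the last step left them, time stands still between calls to the robot, and variables do not carry over. Pictures are saved under pics/ and viewed, and the job is handed in when it is done.

Besides the shell and the picture viewer there is one more tool, called after "Call:" as name([rows], argument=value, ...), one row to a line, values as JSON. servo_tool: Moves the arm, as the interface text tells. Its arguments: {"type":"object","properties":{"commands":{"type":"array"}},"required":["commands"]}

```bash
mkdir -p pics; ls
python3 - <<'E'
from station import *
import cv2
s=sense(); print(s)
for n in ("side","top"):
    p=get_image(n); cv2.imwrite(f"pics/{n}0.png",p["img"][:,:,::-1]); print(n,p["K"],p["xyz"],p["attitude"],[k for k in p])
    for l in ("bracket_1_grip","tray","parts_bin","headset_cup_center","tray_nest_right","tray_nest_left","bottle_top"):
        print(l,[(round(d["p"],2),d["position"]) for d in spot_point(p,l)])
E
```

```text
pics
{'t': 0.0, 'joints': array([ 1.05420143,  0.38383416,  0.04383139,  1.59959044, -0.01790527,
        1.16117991, -0.04990861]), 'qvel': array([ 5.74262140e-04,  1.31199548e-04, -4.45254986e-04, -8.47617469e-04,
        1.03875916e-04, -4.16377641e-05,  1.36802728e-04]), 'joint_efforts': array([ 6.81498550e-04, -4.33460248e+01,  1.02450639e+00, -2.49518037e+01,
        1.05945344e-02,  1.14132490e-02,  8.32833535e-08]), 'position': array([ 0.26394222, -0.59296537,  0.22988002]), 'orientation': array([ 0.89674233,  1.38104616, -0.89458537]), 'wrist_force': array([ 0.21188299,  0.1143326 , -0.04649478]), 'ft_torque': array([ 0.03367236,  0.04725305, -0.11425767]), 'grip_width': 1.0010284785601924}
side [[617.34700585   0.         322.23986401]
 [  0.         617.34700585 236.48303053]
 [  0.           0.           1.        ]] [ 0.40501994 -0.83890201  0.73233597] [ 1.00158976 -0.09100652 -0.14813978] ['img', 'K', 'xyz', 'attitude', 'shot']
bracket_1_grip [(0.68, [0.4473, 0.2151, 0.0271]), (0.24, [0.5373, 0.2008, 0.0282])]
tray [(0.7, [0.4364, -0.0139, 0.0004])]
parts_bin [(0.91, [
[... 206 characters left out ...]
61])]
bottle_top []
top [[447.36582857   0.         318.74052644]
 [  0.         447.36582857 237.00212413]
 [  0.           0.           1.        ]] [0.39441844 0.0839007  0.99424498] [ 0.16100609 -0.16876522 -1.60624691] ['img', 'K', 'xyz', 'attitude', 'shot']
bracket_1_grip [(0.7, [0.4501, 0.2143, 0.0326]), (0.56, [0.4253, -0.0382, 0.0095])]
tray [(0.78, [0.4401, -0.0088, -0.0016])]
parts_bin [(0.69, [0.5307, 0.2095, 0.0155]), (0.19, [0.4492, 0.2123, 0.0303])]
headset_cup_center [(0.5, [0.6622, 0.2224, 0.0308])]
tray_nest_right [(0.71, [0.4295, -0.0375, 0.0117])]
tray_nest_left [(0.85, [0.4462, 0.0156, 0.0154]), (0.2, [0.4311, -0.038, 0.01])]
bottle_top [(0.16, [0.4513, 0.2099, 0.0302])]
```

View pics/side0.png

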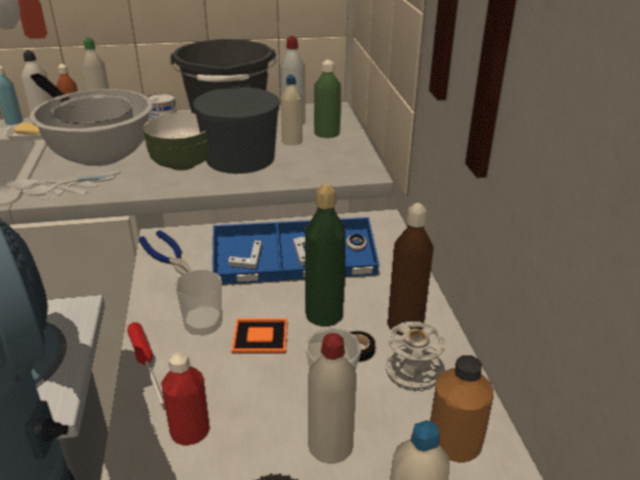

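View pics/top0.png

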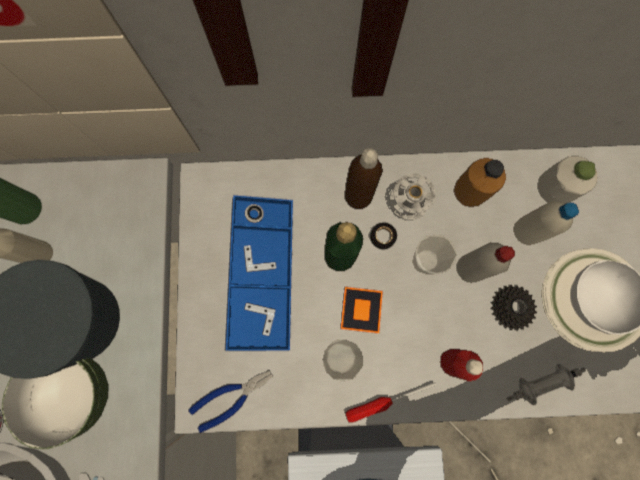

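```bash
cat > h.py <<'E'
from station import *
import numpy as np, cv2
from scipy.spatial.transform import Rotation as R
from scipy.optimize import minimize
def proj(p,X):
    X=np.atleast_2d(X); c=R.from_rotvec(p["attitude"]).inv().apply(X-np.array(p["xyz"]))
    q=np.c_[c[:,0],-c[:,1],-c[:,2]]@np.array(p["K"]).T
    return q[:,:2]/q[:,2:]
def box(x0,x1,y0,y1,z0,z1):
    return np.array([[x,y,z] for x in(x0,x1) for y in(y0,y1) for z in(z0,z1)])/1000.
BR=[box(-36,28,-7,7,-8,8),box(-36,-22,-7,49,-8,8)]
def render(p,parts,T,Rm,roi,S=4):
    x0,y0,x1,y1=roi; m=np.zeros(((y1-y0)*S,(x1-x0)*S),np.uint8)
    for b in parts:
        q=proj(p,Rm.apply(b)+T); q=(q+0.5-[x0,y0])*S-0.5
        cv2.fillConvexPoly(m,cv2.convexHull(np.round(q*16).astype(np.int32)),255,shift=4)
    return cv2.resize(m,(x1-x0,y1-y0),interpolation=cv2.INTER_AREA)/255.
E
python3 - <<'E'
from h import *
import pickle
d={}
for n in ("side","top"):
    p=get_image(n); d[n]=p
    for l in ("bracket_1_grip","tray","parts_bin","headset_cup_center"):
        r=silhouettes(p,l); d[n,l]=r
        for k in r:
            ys,xs=np.nonzero(k["pixels"]); print(n,l,round(k["p"],2),len(xs),xs.min(),xs.max(),ys.min(),ys.max())
    for l in ("bracket_1_grip","tray"): print(n,l,[(round(k["p"],2),k["position"]) for k in look_for(p,l)],)
    print([(round(k["p"],2),k["position"]) for k in spot_point(p,"bracket_1_grip")])
pickle.dump(d,open("d0.pkl","wb"))
a=d["top"]["img"][185:360,220:400]; b=d["side"]["img"][210:360,200:390]
cv2.imwrite("pics/ct.png",cv2.resize(a,None,fx=3.4,fy=3.4,interpolation=cv2.INTER_CUBIC)[:,:,::-1])
cv2.imwrite("pics/cs.png",cv2.resize(b,None,fx=4,fy=4,interpolation=cv2.INTER_CUBIC)[:,:,::-1])
E
```

```text
side bracket_1_grip 0.63 424 229 261 241 268
side parts_bin 0.7 6388 212 379 217 284
side headset_cup_center 0.8 271 347 366 234 250
side headset_cup_center 0.54 1900 232 288 318 353
side bracket_1_grip [(0.82, [0.4344, 0.1923, 0.0254])]
side tray [(0.68, [0.4392, -0.019, 0.0051])]
[(0.57, [0.4469, 0.215, 0.0288])]
top bracket_1_grip 0.78 388 244 275 304 335
top tray 0.95 1630 341 381 289 333
top parts_bin 0.74 9023 224 293 196 351
top parts_bin 0.73 1585 341 381 288 332
top headset_cup_center 0.47 255 244 263 205 222
top bracket_1_grip [(0.91, [0.4424, 0.1951, 0.0345])]
top tray [(0.66, [0.4411, -0.0098, 0.0029])]
[(0.63, [0.4499, 0.2096, 0.0299])]
```

```bash
sleep 1
```

```text
(no output)
```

View pics/ct.png

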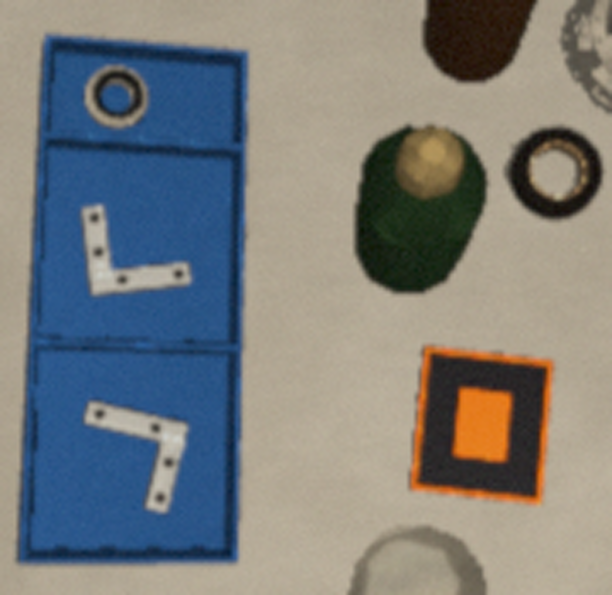

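View pics/cs.png

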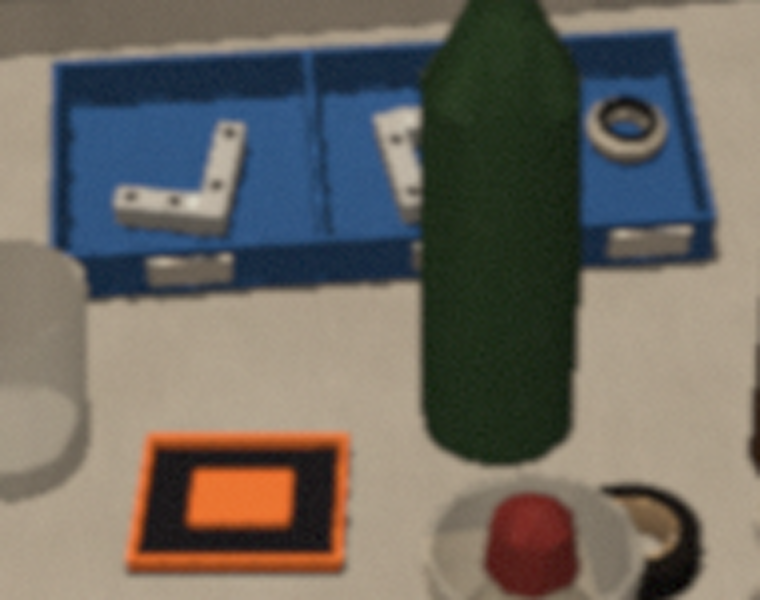

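```bash
cat > fit1.py <<'E'
from h import *
import pickle
d=pickle.load(open("d0.pkl","rb")); t,s=d["top"],d["side"]
def alpha(p,roi):
    x0,y0,x1,y1=roi; return p["img"][y0:y1,x0:x1].astype(float)
def run(f,x0,step):
    best=None
    x=np.array(x0,float)
    for k in range(3):
        r=minimize(f,x,method="Nelder-Mead",options=dict(initial_simplex=np.vstack([x]+[x+np.eye(len(x))[i]*step[i]/(k+1) for i in range(len(x))]),xatol=1e-5,fatol=1e-6,maxiter=600)); x=r.x
    return r
# tray
rt=(330,275,395,345); rs=(222,308,300,365)
def tm(p,roi):
    a=alpha(p,roi); bl=a[...,2]; return np.clip((np.median(bl)*0+145-bl)/(145-40),0,1)
mt,ms=tm(t,rt),tm(s,rs)
print("bg",t["img"][300,335],s["img"][345,226],t["img"][300,350],s["img"][330,245],t['img'][310,362])
def bin_(p,roi,thr=100): return cv2.GaussianBlur((alpha(p,roi)[...,2]<thr).astype(float),(3,3),0.6)
mt,ms=bin_(t,rt),bin_(s,rs)
# exclude glass shadow
TR=[box(-46,46,-42,42,0,9)]
def ft(x,w=(1,1)):
    Rm=R.from_euler("z",x[2]); T=[x[0],x[1],0]
    return w[0]*((render(t,TR,T,Rm,rt)-mt)**2).mean()+w[1]*((render(s,TR,T,Rm,rs)-ms)**2).mean()
for w in((1,1),(1,0),(0,1)):
    r=run(lambda x:ft(x,w),[0.438,-0.012,-0.05],[.006,.006,.08]); print("tray",w,r.x,r.fun)
# bin
bt=(215,185,300,360); bs=(200,205,390,295)
def bm(p,roi):
    a=alpha(p,roi); m=((a[...,2]-a[...,0])>25).astype(np.uint8); m=cv2.morphologyEx(m,cv2.MORPH_CLOSE,np.ones((3,3)))
    c,_=cv2.findContours(m,cv2.RETR_EXTERNAL,cv2.CHAIN_APPROX_NONE); c=max(c,key=cv2.contourArea); o=np.zeros_like(m); cv2.drawContours(o,[c],-1,1,-1); return cv2.GaussianBlur(o.astype(float),(3,3),.6)
bmt=bm(t,bt); bms=bm(s,bs)
ok=np.ones_like(bms); ok[:,300-200:350-200]=0   # bottle occlusion
BB=[box(-66,66,-164,164,0,34)]
def Rb(yaw): return R.from_euler("z",yaw)*R.from_euler("z",np.pi/2)*R.from_euler("y",-0.26)
def fb(x,w=(1,1)):
    Rm=Rb(x[2]); T=[x[0],x[1],x[3] if len(x)>3 else .017]
    return w[0]*((render(t,BB,T,Rm,bt)-bmt)**2).mean()+w[1]*(ok*(render(s,BB,T,Rm,bs)-bms)**2).mean()
for w in((1,1),(1,0),(0,1)):
    r=run(lambda x:fb(x,w),[0.53,0.21,0.0],[.006,.006,.08]); print("bin",w,r.x,r.fun)
r=run(fb,[0.53,.21,0,.017],[.006,.006,.08,.005]); print(r.x,r.fun)
B=run(fb,[0.53,0.21,0.0],[.006,.006,.08]).x
# brackets
def brm(p,roi,lo,hi):
    a=alpha(p,roi); m=np.clip((a[...,0]-lo)/(hi-lo),0,1); return cv2.morphologyEx(m,cv2.MORPH_CLOSE,np.ones((3,3)))
print("floor",t["img"][320,235],t["img"][307,255],s["img"][245,290],s["img"][259,240])
for nm,kt,ks,x0 in(("b1",(238,298,284,341),(222,235,272,276),[-.0,.085,0.]),("b2",(238,240,284,279),None,[-.0,-.035,np.pi])):
    at=brm(t,kt,60,150); as_=brm(s,ks,60,140) if ks else None
    def f(x,w=(1,1)):
        Rm=Rb(B[2])*R.from_euler("z",x[2]); T=np.array([B[0],B[1],.017])+Rb(B[2]).apply([x[0],x[1],.012])
        e=w[0]*((render(t,BR,T,Rm,kt)-at)**2).mean()
        if ks: e+=w[1]*((render(s,BR,T,Rm,ks)-as_)**2).mean()
        return e
    for w in ((1,1),(1,0),(0,1)):
        if not ks and w!=(1,0): continue
        best=min((run(lambda x:f(x,w),np.array(x0)+[dx,0,dy],[.01,.01,.15]) for dx in(-.015,.015) for dy in(-.15,.15)),key=lambda r:r.fun)
        x=best.x; T=np.array([B[0],B[1],.017])+Rb(B[2]).apply([x[0],x[1],.012]); Rm=Rb(B[2])*R.from_euler("z",x[2])
        print(nm,w,x,best.fun,"world",T.round(4),"xaxis",Rm.apply([1,0,0]).round(3))
        if w in((1,1),) or not ks:
            for p,tag in((t,"t"),(s,"s")):
                im=cv2.resize(p["img"][:,:,::-1],None,fx=4,fy=4,interpolation=cv2.INTER_CUBIC)
                for b in BR:
                    q=(proj(p,Rm.apply(b)+T)+.5)*4-.5
                    cv2.polylines(im,[cv2.convexHull(q.round().astype(np.int32))],True,(0,0,255),1)
                c=((proj(p,T)[0]+.5)*4).astype(int); cv2.imwrite(f"pics/fit_{nm}{tag}.png",im[c[1]-150:c[1]+150,c[0]-200:c[0]+200])
E
python3 fit1.py; cd pics; python3 -c "
import cv2,numpy as np
print([cv2.imread(f'fit_b{i}{k}.png').shape for i in(1,2) for k in'ts'])
cv2.imwrite('fits.png',np.vstack([np.hstack([cv2.imread(f'fit_b{i}{k}.png') for k in 'ts']) for i in (1,2)]))"
```

```text
bg [183 173 155] [172 158 136] [39 37 40] [28 25 25] [230 126  32]
tray (1, 1) [ 0.43918847 -0.01130386 -0.15353636] 0.012441886026788179
tray (1, 0) [ 0.4384349  -0.01107711 -0.15409515] 0.007570553676569374
tray (0, 1) [ 0.43961579 -0.01132541 -0.15117365] 0.00259503159368518
bin (1, 1) [ 0.52620711  0.20984712 -0.04901073] 0.1243436411535493
bin (1, 0) [ 0.52604811  0.20931673 -0.05084214] 0.007683613507294797
bin (0, 1) [0.52429995 0.21870024 0.04196031] 0.11118399519910455
[ 0.5261735   0.20999028 -0.0504021   0.01583615] 0.12383011373280796
floor [ 43  85 139] [184 180 168] [ 53  91 135] [189 179 164]
b1 (1, 1) [ 0.00179014  0.07808776 -0.2193911 ] 0.05083420947852893 world [0.4481 0.2123 0.0291] xaxis [0.264 0.931 0.251]
b1 (1, 0) [ 0.00045301  0.07837858 -0.21937937] 0.0049473638879829005 world [0.4478 0.211  0.0287] xaxis [0.264 0.931 0.251]
b1 (0, 1) [ 0.00388812  0.07783613 -0.21748198] 0.03450970458125861 world [0.4485 0.2143 0.0296] xaxis [0.262 0.932 0.251]
b2 (1, 0) [-0.00669158 -0.01344109  3.29174237] 0.006764585155839357 world [0.5392 0.1996 0.0269] xaxis [ 0.103 -0.962 -0.254]
[(300, 400, 3), (300, 400, 3), (300, 400, 3), (300, 400, 3)]
```

View pics/fits.png

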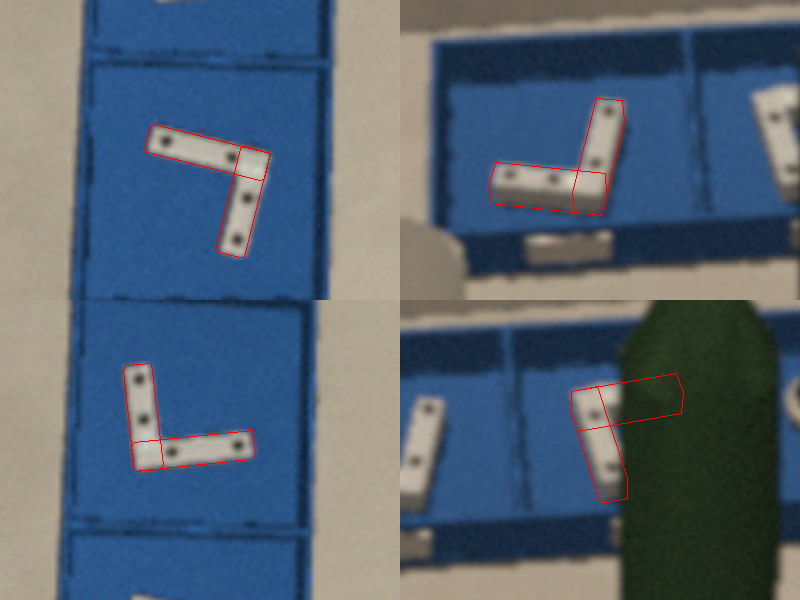

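```bash
cat > plan.py <<'E'
from h import *
s=sense(); Ro=R.from_rotvec(s["orientation"]); M=Ro.as_matrix()
print("pos",s["position"].round(4),"toolx",M[:,0].round(3),"toolz",M[:,2].round(3),"yaw z",np.degrees(np.arctan2(M[1,2],M[0,2])).round(1),"az",np.degrees(np.arctan2(s["position"][1],s["position"][0])).round(1),"q",s["joints"].round(2))
def Rb(yaw): return R.from_euler("z",yaw+np.pi/2)*R.from_euler("y",-0.26)
BY=-.0505
def tool(bx,by,bz,sg):  # tool x=-bz, z=sg*by
    z=sg*by; x=-bz; return R.from_matrix(np.c_[x,np.cross(z,x),z])
for nm,a in (("b1",-.2194),("b2",3.2917)):
    F=Rb(BY)*R.from_euler("z",a); m=F.as_matrix()
    for sg in(1,-1):
        G=tool(m[:,0],m[:,1],m[:,2],sg)
        print(nm,sg,"turn from now deg",np.degrees((G*Ro.inv()).as_rotvec()).round(1),"yaw",np.degrees(np.arctan2(G.as_matrix()[1,2],G.as_matrix()[0,2])).round(1))
E
python3 plan.py
python3 - <<'E'
from h import *
import pickle
d=pickle.load(open("d0.pkl","rb"))
# bottle: intersect rays
def ray(p,u,z):
    K=np.array(p["K"]); v=np.linalg.inv(K)@[u[0],u[1],1]; w=R.from_rotvec(p["attitude"]).apply([v[0],-v[1],-v[2]]); c=np.array(p["xyz"]); return (c+w*(z-c[2])/w[2]).round(3)
print("green top z.24",ray(d["top"],(347,230),.24),ray(d["side"],(326,190),.24),"base",ray(d["side"],(325,316),0.0))
print("brown",ray(d["top"],(370,158),.22))
print("glass near tray",ray(d["top"],(345,345),.1), "red",ray(d["top"],(474,367),.15))
print("pipes z.5", [ray(d["top"],u,z) for u in((240,80),(368,92)) for z in(0,.5)])
E
```

```text
pos [ 0.2644 -0.5938  0.2313] toolx [-0.  0. -1.] toolz [ 0.407 -0.914 -0.   ] yaw z -66.0 az -66.0 q [ 1.05  0.38  0.04  1.6  -0.02  1.16 -0.05]
b1 1 turn from now deg [   8.8   16.4 -128.6] yaw 164.9
b1 -1 turn from now deg [13.6 -7.3 50.2] yaw -15.1
b2 1 turn from now deg [ 12.4 -10.   71.3] yaw 5.4
b2 -1 turn from now deg [  10.9   13.5 -107.6] yaw -174.6
green top z.24 [0.564 0.027 0.24 ] [0.568 0.068 0.24 ] base [0.562 0.027 0.   ]
brown [ 0.703 -0.024  0.22 ]
glass near tray [0.367 0.033 0.1  ] red [ 0.32  -0.196  0.15 ]
pipes z.5 [array([1.007, 0.251, 0.   ]), array([0.699, 0.167, 0.5  ]), array([ 0.961, -0.061,  0.   ]), array([0.676, 0.012, 0.5  ])]
```

Run:
```python
from h import *
import pickle
d=pickle.load(open("d0.pkl","rb"))
def ray(p,u,z):
    K=np.array(p["K"]); v=np.linalg.inv(K)@[u[0],u[1],1]; w=R.from_rotvec(p["attitude"]).apply([v[0],-v[1],-v[2]]); c=np.array(p["xyz"]); return (c+w*(z-c[2])/w[2]).round(3)
for z in(0,.08,.1,.12): print(z,ray(d["top"],(343,359),z),ray(d["top"],(341,362),z),ray(d["side"],(200,282),z),ray(d["side"],(202,318),z))
a=d["top"]["img"][330:390,310:390]; b=d["side"]["img"][265:340,170:230]
cv2.imwrite("pics/gl.png",np.hstack([cv2.resize(a,(480,400),interpolation=2),cv2.resize(b,(320,400),interpolation=2)])[:,:,::-1])
```

```text
0 [0.335 0.034 0.   ] [0.329 0.038 0.   ] [0.335 0.168 0.   ] [0.339 0.056 0.   ]
0.08 [0.34  0.038 0.08 ] [0.334 0.042 0.08 ] [0.343 0.058 0.08 ] [ 0.346 -0.041  0.08 ]
0.1 [0.341 0.039 0.1  ] [0.336 0.043 0.1  ] [0.345 0.031 0.1  ] [ 0.348 -0.066  0.1  ]
0.12 [0.342 0.04  0.12 ] [0.337 0.044 0.12 ] [0.347 0.003 0.12 ] [ 0.35 -0.09  0.12]
```

View pics/gl.png

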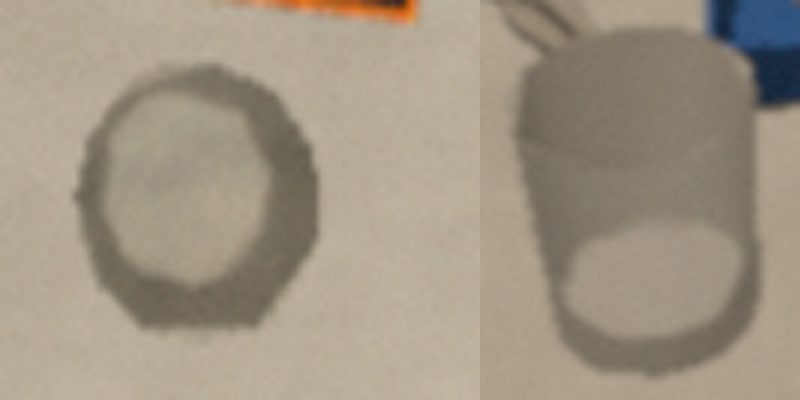

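Call:
servo_tool([
  [[0,0,4],[0,0,0],0.5],
  [[1,4,8],[0,0,5],0.5],
  [[2,8,10],[0,0,10],0.5],
  [[3,12,10],[0,0,15],0.5],
  [[4,16,10],[0,0,20],0.5],
  [[5,20,10],[0,0,25],0.5],
  [[6,24,10],[0,0,30],0.5],
  [[7,28,10],[0,0,35],0.5],
  [[8,32,10],[0,0,40],0.5],
  [[9,36,10],[0,0,45],0.5],
])

```text
t: 2.43
position: [0.3509, -0.2457, 0.3316]
orientation: [0.284, 1.551, -0.285]
wrist_force: [1.0, 0.1, -0.3]
grip_width: 0.503
```

```bash
python3 plan.py
```

```text
pos [ 0.3509 -0.2457  0.3316] toolx [ 0.001 -0.001 -1.   ] toolz [ 0.935 -0.355  0.001] yaw z -20.8 az -35.0 q [ 0.79 -0.12 -0.26  1.95 -0.03  1.3   0.19]
b1 1 turn from now deg [   2.3   22.5 -173.3] yaw 164.9
b1 -1 turn from now deg [14.9 -1.4  5.3] yaw -15.1
b2 1 turn from now deg [14.5 -4.1 26.3] yaw 5.4
b2 -1 turn from now deg [   5.8   19.6 -152.4] yaw -174.6
```

Call:
servo_tool([
  [[0.9,4,0],[0,0,0],0.5],
  [[1.8,8,0],[0,0,0],0.5],
  [[2.7,12,0],[2,0,1],0.5],
  [[3.6,16,0],[4,0,1],0.5],
  [[4.5,20,0],[6,0,2],0.5],
  [[5.4,24,0],[8,-1,3],0.5],
  [[6.3,28,-1],[10,-1,4],0.5],
  [[7.2,32,-3],[12,-1,5],0.5],
  [[8.1,36,-5],[14.9,-1.4,5.3],0.5],
  [[9,40,-7],[14.9,-1.4,5.3],0.5],
])

```text
t: 3.27
position: [0.439, 0.141, 0.2659]
orientation: [0.423, 1.572, -0.012]
wrist_force: [1.6, -0.3, -0.6]
grip_width: 0.498
```

```bash
python3 plan.py
```

```text
pos [0.439  0.141  0.2659] toolx [ 0.014  0.258 -0.966] toolz [ 0.962 -0.266 -0.057] yaw z -15.5 az 17.8 q [ 0.47 -0.02 -0.68  2.02 -0.3   1.09 -0.35]
b1 1 turn from now deg [   2.4   46.2 -173.5] yaw 164.9
b1 -1 turn from now deg [-0.1 -0.   0.4] yaw -15.1
b2 1 turn from now deg [-0.4 -5.5 20.9] yaw 5.4
b2 -1 turn from now deg [   2.1   40.8 -153.1] yaw -174.6
```

Call:
servo_tool([
  [[0.1,1,-4],[-0.1,0,0.4],0.5],
  [[0.2,2,-8],[-0.1,0,0.4],0.5],
  [[0.3,3,-12],[-0.1,0,0.4],0.5],
  [[0.3,3,-16],[-0.1,0,0.4],0.5],
  [[0.3,3,-17.4],[-0.1,0,0.4],0.5],
  [[0.3,3,-17.4],[-0.1,0,0.4],0.5],
  [[0.3,3,-17.4],[-0.1,0,0.4],0.5],
])

```text
t: 3.85
position: [0.441, 0.1716, 0.0923]
orientation: [0.413, 1.577, -0.005]
wrist_force: [0.6, 0.1, 0.6]
grip_width: 0.5
```

```bash
python3 plan.py
python3 - <<'E'
from h import *
t=get_image("top"); s=get_image("side")
a=t["img"][250:370,200:360]; b=s["img"][200:320,200:360]
cv2.imwrite("pics/a1.png",np.hstack([cv2.resize(x,(400,300),interpolation=2) for x in(a,b)])[:,:,::-1])
E
```

```text
pos [0.441  0.1716 0.0923] toolx [ 0.009  0.257 -0.966] toolz [ 0.965 -0.256 -0.059] yaw z -14.9 az 21.3 q [ 0.35  0.29 -0.69  2.16 -0.1   0.67 -0.51]
b1 1 turn from now deg [ -1.9 -46.2 173.8] yaw 164.9
b1 -1 turn from now deg [ 0.  -0.2 -0.2] yaw -15.1
b2 1 turn from now deg [-0.2 -5.6 20.3] yaw 5.4
b2 -1 turn from now deg [   1.7   40.8 -153.7] yaw -174.6
```

View pics/a1.png

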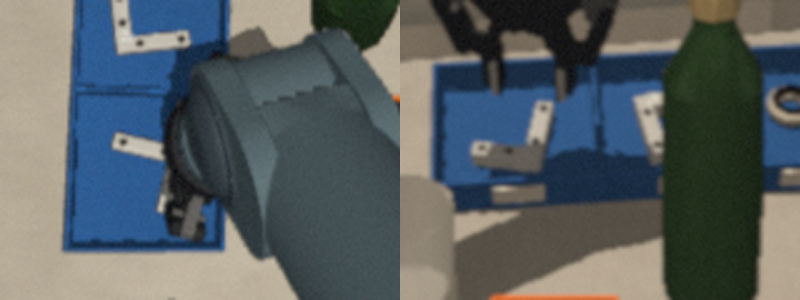

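```bash
python3 plan.py|head -1
```

```text
pos [0.4434 0.1718 0.0944] toolx [ 0.014  0.257 -0.966] toolz [ 0.965 -0.257 -0.054] yaw z -14.9 az 21.2 q [ 0.35  0.29 -0.69  2.16 -0.1   0.67 -0.51]
```

Call:
servo_tool([
  [[0.3,2,-1],[0,0,0],0.5],
  [[0.5,3.2,-3.5],[0,0,0],0.5],
  [[0.5,3.2,-3.5],[0,0,0],0.5],
  [[0.5,3.2,-3.5],[0,0,0],0.5],
])

```text
t: 4.28
position: [0.4469, 0.204, 0.0587]
orientation: [0.412, 1.575, -0.003]
wrist_force: [0.1, -0.9, 0.5]
grip_width: 0.5
```

```bash
python3 plan.py|head -1;  python3 - <<'E'
from h import *
t=get_image("top"); s=get_image("side")
a=t["img"][250:370,200:360]; b=s["img"][200:320,200:360]
cv2.imwrite("pics/a2.png",np.hstack([cv2.resize(x,(400,300),interpolation=2) for x in(a,b)])[:,:,::-1])
E
python3 plan.py|head -1
```

```text
pos [0.4469 0.204  0.0587] toolx [ 0.011  0.256 -0.967] toolz [ 0.965 -0.255 -0.057] yaw z -14.8 az 24.5 q [ 0.24  0.38 -0.66  2.15 -0.02  0.58 -0.62]
pos [0.4479 0.2031 0.0593] toolx [ 0.013  0.256 -0.967] toolz [ 0.965 -0.257 -0.055] yaw z -14.9 az 24.4 q [ 0.24  0.38 -0.66  2.15 -0.02  0.58 -0.62]
```

View pics/a2.png

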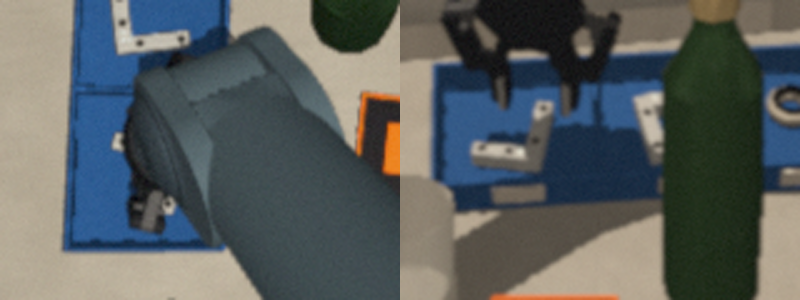

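Call:
servo_tool([
  [[0,0.4,-1.5],[0,0,0],0.5],
  [[0,0.8,-2.9],[0,0,0],0.5],
  [[0,0.8,-2.9],[0,0,0],0.5],
  [[0,0.8,-2.9],[0,0,0],0.5],
])

```text
t: 4.72
position: [0.4469, 0.2108, 0.0295]
orientation: [0.413, 1.574, -0.006]
wrist_force: [0.0, 0.1, 0.7]
grip_width: 0.499
```

```bash
python3 plan.py|head -1;  python3 - <<'E'
from h import *
t=get_image("top"); s=get_image("side"); print(sense()["wrist_force"])
a=t["img"][250:370,200:360]; b=s["img"][200:320,200:360]
cv2.imwrite("pics/a3.png",np.hstack([cv2.resize(x,(400,300),interpolation=2) for x in(a,b)])[:,:,::-1])
E
python3 plan.py|head -1
```

```text
pos [0.4469 0.2108 0.0295] toolx [ 0.011  0.256 -0.967] toolz [ 0.965 -0.257 -0.057] yaw z -14.9 az 25.3 q [ 0.19  0.44 -0.62  2.15  0.03  0.52 -0.66]
[0.67605983 0.01708194 0.6330293 ]
pos [0.4477 0.211  0.03  ] toolx [ 0.013  0.256 -0.967] toolz [ 0.965 -0.257 -0.055] yaw z -14.9 az 25.2 q [ 0.19  0.44 -0.62  2.15  0.03  0.52 -0.66]
```

View pics/a3.png

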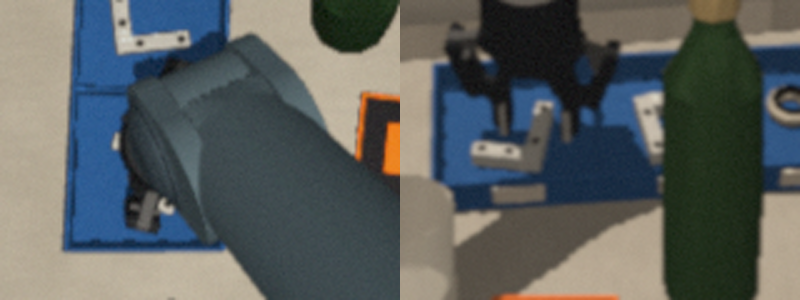

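Call:
servo_tool([
  [[0,0,0],[0,0,0],0.1],
  [[0,0,0],[0,0,0],0],
  [[0,0,0],[0,0,0],0],
  [[0,0,0],[0,0,0],0],
  [[0,0,0],[0,0,0],0],
  [[0,0,0],[0,0,0],0],
  [[0,0,0],[0,0,0],0],
  [[0,0,0],[0,0,0],0],
])

```text
t: 5.48
position: [0.4474, 0.2112, 0.0297]
orientation: [0.413, 1.574, -0.005]
wrist_force: [-1.4, -1.7, 6.6]
grip_width: 0.139
```

```bash
python3 plan.py|head -1;  python3 - <<'E'
from h import *
s=get_image("side"); print(sense()["wrist_force"],sense()["grip_width"])
b=s["img"][200:320,200:360]
cv2.imwrite("pics/a4.png",np.hstack([cv2.resize(x,(640,480),interpolation=2) for x in(b,)])[:,:,::-1])
E
python3 plan.py|head -1
```

```text
pos [0.4474 0.2112 0.0297] toolx [ 0.012  0.256 -0.967] toolz [ 0.965 -0.256 -0.056] yaw z -14.9 az 25.3 q [ 0.19  0.44 -0.62  2.15  0.03  0.52 -0.66]
[-0.47436727 -2.48803362  5.666905  ] 0.13499247303314654
pos [0.4474 0.2113 0.0297] toolx [ 0.012  0.256 -0.967] toolz [ 0.965 -0.256 -0.056] yaw z -14.9 az 25.3 q [ 0.19  0.44 -0.62  2.15  0.03  0.52 -0.66]
```

View pics/a4.png

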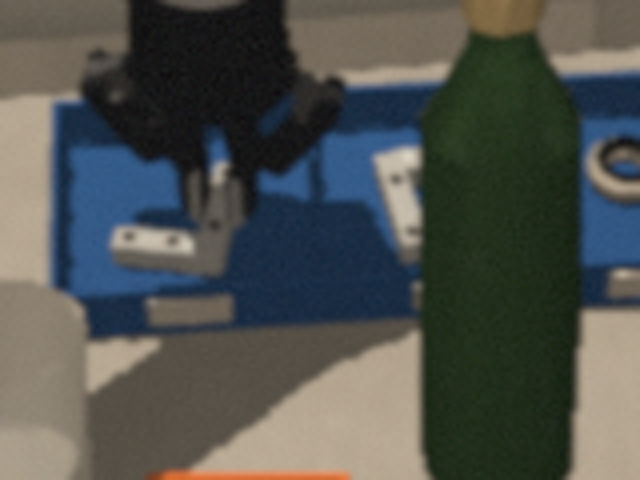

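Call:
servo_tool([
  [[0,-0.3,1],[0,0,0],0],
  [[0,-0.7,2.7],[0,0,0],0],
  [[0,-1.2,4.5],[0,0,0],0],
  [[0,-2,7.5],[0,0,0],0],
  [[0,-3,10.5],[0,0,0],0],
  [[0,-4,13],[0,0,0],0],
  [[0,-4,13],[0,0,0],0],
])

```text
t: 6.12
position: [0.4508, 0.1703, 0.164]
orientation: [0.414, 1.564, -0.006]
wrist_force: [0.8, 0.3, -0.7]
grip_width: 0.137
```

```bash
python3 plan.py|head -1;  python3 - <<'E'
from h import *
s=get_image("side");t=get_image("top"); print(sense()["wrist_force"],sense()["grip_width"])
cv2.imwrite("pics/a5.png",np.hstack([cv2.resize(x,(400,300),interpolation=2) for x in (t["img"][250:370,200:360],s["img"][160:280,200:360])])[:,:,::-1])
E
```

```text
pos [0.4508 0.1703 0.164 ] toolx [ 0.021  0.256 -0.967] toolz [ 0.965 -0.259 -0.047] yaw z -15.0 az 20.7 q [ 0.41  0.17 -0.74  2.1  -0.17  0.82 -0.47]
[-0.58354986  0.27727558 -0.08062649] 0.1374239084613511
```

View pics/a5.png

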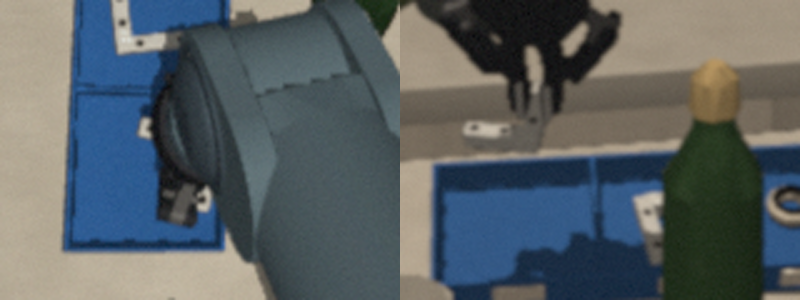

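```bash
cat > goal.py <<'E'
from h import *
import sys
# args: px py pz yaw_of_toolz_deg : prints shift(cm), turn(deg)
px,py,pz,yaw=map(float,sys.argv[1:5]); s=sense()
Ro=R.from_rotvec(s["orientation"]); z=np.array([np.cos(np.radians(yaw)),np.sin(np.radians(yaw)),0]); x=np.array([0,0,-1.])
G=R.from_matrix(np.c_[x,np.cross(z,x),z])
print("t",s["t"],"pos",s["position"].round(4),"shift cm",(100*(np.array([px,py,pz])-s["position"])).round(2),"turn",np.degrees((G*Ro.inv()).as_rotvec()).round(1),"q",s["joints"].round(2),"F",s["wrist_force"].round(1))
E
python3 goal.py .431 -.039 .12 -98.8
```

```text
t 6.2167 pos [0.4474 0.1709 0.16  ] shift cm [ -1.64 -20.99  -4.  ] turn [-11.5  11.4 -83. ] q [ 0.41  0.17 -0.74  2.1  -0.17  0.82 -0.47] F [-0.6  0.3 -0.1]
```

Call:
servo_tool([
  [[-0.5,-2,1],[-1,1,-6],0],
  [[-1,-4,1],[-2,2,-12],0],
  [[-1.5,-6,1],[-3,3,-19],0],
  [[-2,-8,1],[-3.5,3.5,-26],0],
  [[-2,-10,1],[-4.5,4.5,-33],0],
  [[-2,-12,1],[-5.5,5.5,-40],0],
  [[-2,-15,1],[-6.5,6.5,-47],0],
  [[-2,-18,0],[-7.5,7.5,-54],0],
  [[-2,-20,0],[-8.5,8.4,-61],0],
  [[-1.7,-21,0],[-9.4,9.3,-68],0],
])

```text
t: 7.05
position: [0.4263, -0.041, 0.1561]
orientation: [1.178, 1.265, -1.096]
wrist_force: [-0.5, -0.5, 0.6]
grip_width: 0.139
```

```bash
python3 goal.py .431 -.039 .12 -98.8
```

```text
t 7.05 pos [ 0.4263 -0.041   0.1561] shift cm [ 0.47  0.2  -3.61] turn [ -2.2   1.7 -14.5] q [ 0.54  0.07 -0.52  2.17 -0.01  0.89 -1.44] F [-0.5 -0.5  0.6]
```

Call:
servo_tool([
  [[0.4,0.2,-2],[-1,0.8,-7],0],
  [[0.4,0.2,-5],[-2.2,1.7,-14.5],0],
  [[0.4,0.2,-8],[-2.2,1.7,-14.5],0],
  [[0.4,0.2,-10],[-2.2,1.7,-14.5],0],
  [[0.4,0.2,-10],[-2.2,1.7,-14.5],0],
  [[0.4,0.2,-10],[-2.2,1.7,-14.5],0],
])

```text
t: 7.55
position: [0.4309, -0.0355, 0.0568]
orientation: [1.316, 1.139, -1.312]
wrist_force: [0.3, 0.6, -0.2]
grip_width: 0.139
```

```bash
python3 goal.py .431 -.039 .05 -98.8;python3 - <<'E'
from h import *
import pickle
s=get_image("side");t=get_image("top"); pickle.dump((s,t),open("d1.pkl","wb"))
cv2.imwrite("pics/a6.png",np.hstack([cv2.resize(x,(400,300),interpolation=2) for x in (t["img"][250:370,280:440],s["img"][260:380,180:340])])[:,:,::-1])
E
python3 goal.py .431 -.039 .05 -98.8
```

```text
t 7.55 pos [ 0.4309 -0.0355  0.0568] shift cm [ 0.01 -0.35 -0.68] turn [-0.1  0.1 -0.6] q [ 0.44  0.28 -0.48  2.21  0.2   0.69 -1.9 ] F [ 0.3  0.6 -0.2]
t 7.65 pos [ 0.4339 -0.0361  0.0592] shift cm [-0.29 -0.29 -0.92] turn [-0.   0.5 -0.6] q [ 0.44  0.27 -0.48  2.21  0.2   0.69 -1.9 ] F [0.9 0.1 0.2]
```

View pics/a6.png

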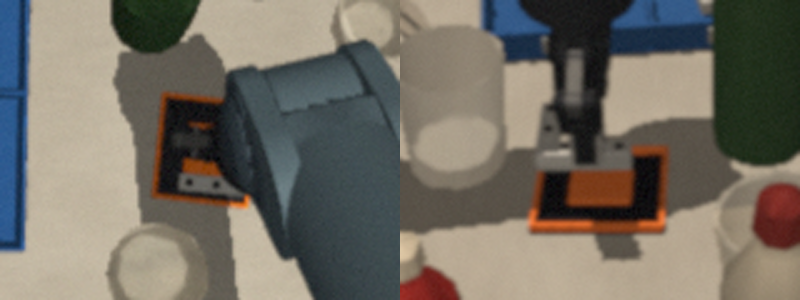

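```bash
cat > ov.py <<'E'
from h import *
import pickle
TRAY=[0.4392,-0.0113]; TY=-.1535
def ov(p,items,c,S=5,w=400,h=300):
    im=cv2.resize(p["img"][:,:,::-1],None,fx=S,fy=S,interpolation=cv2.INTER_CUBIC)
    for parts,T,Rm,col in items:
        for b in parts:
            q=(proj(p,Rm.apply(b)+T)+.5)*S-.5
            cv2.polylines(im,[cv2.convexHull(q.round().astype(np.int32))],True,col,1)
    x,y=((proj(p,c)[0]+.5)*S).astype(int); return im[y-h//2:y+h//2,x-w//2:x+w//2]
E
python3 - <<'E'
from ov import *
s,t=pickle.load(open("d1.pkl","rb"))
T=np.array([.4322,-.0358,.057]); Rm=R.from_euler("z",TY)
it=[(BR,T,Rm,(0,0,255)),([box(-46,46,-42,42,0,9)],np.r_[TRAY,0],R.from_euler("z",TY),(0,255,0))]
cv2.imwrite("pics/o1.png",np.hstack([ov(p,it,[.439,-.02,.03],w=400,h=400) for p in(t,s)]))
E
```

View pics/o1.png

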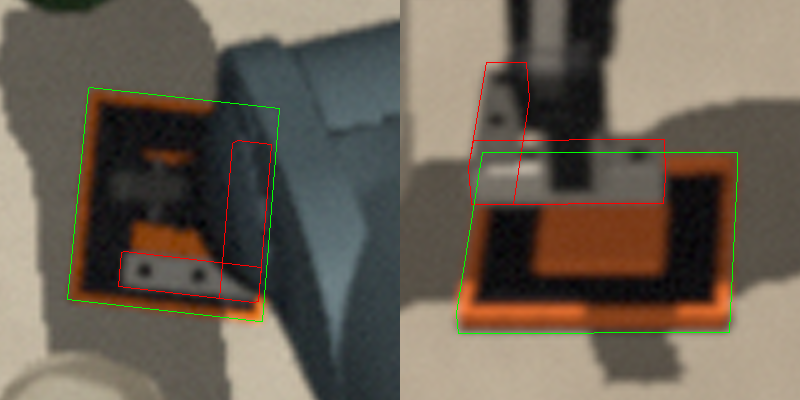

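```bash
cat > fit2.py <<'E'
from h import *
import pickle
d=pickle.load(open("d0.pkl","rb")); t,s=d["top"],d["side"]
rt=(333,280,390,338); rs=(226,312,296,360)
def poly(p,pts,T,Rm,roi): return render(p,[pts],T,Rm,roi)
inner9=box(-42,42,-38,38,9,9); inner3=box(-42,42,-38,38,3,3); isl=box(-22,22,-17,17,3,9)
def model(p,T,Rm,roi):
    o=render(p,[box(-46,46,-42,42,0,9)],T,Rm,roi)
    dk=np.minimum(render(p,[inner9],T,Rm,roi),render(p,[inner3],T,Rm,roi))*(1-render(p,[isl],T,Rm,roi)); return o,dk
def obs(p,roi):
    a=p["img"][roi[1]:roi[3],roi[0]:roi[2]].astype(float)
    bgb=np.median(a[:2,:,2]); 
    return np.clip((bgb-8-a[...,2])/(bgb-8-45),0,1), np.clip((200-a[...,0])/(200-40),0,1)
O={0:obs(t,rt),1:obs(s,rs)}
def f(x,w):
    Rm=R.from_euler("z",x[2]); T=[x[0],x[1],0]; e=0
    for i,(p,roi) in enumerate(((t,rt),(s,rs))):
        if not w[i]: continue
        o,dk=model(p,T,Rm,roi); o=cv2.GaussianBlur(o,(3,3),.6);dk=cv2.GaussianBlur(dk,(3,3),.6)
        bo,bd=O[i]; e+=w[i]*(((o-bo)**2).mean()+(o*(dk-bd)**2).mean())
    return e
for w in((1,1),(1,0),(0,1)):
    x=np.array([.439,-.011,-.15])
    for k in range(3):
        r=minimize(f,x,args=(w,),method="Nelder-Mead",options=dict(initial_simplex=np.vstack([x,x+[.004,0,0],x+[0,.004,0],x+[0,0,.06]]),xatol=1e-5,fatol=1e-7)); x=r.x
    print(w,x.round(4),r.fun)
E
python3 fit2.py
```

```text
(1, 1) [ 0.4388 -0.0113 -0.1574] 0.030841210120236124
(1, 0) [ 0.4384 -0.0116 -0.1564] 0.006451549325793201
(0, 1) [ 0.4392 -0.0107 -0.1569] 0.019110455326692928
```

Call:
servo_tool([
  [[-0.2,-0.35,0],[0,0.2,-0.8],0],
  [[-0.2,-0.35,-2],[0,0.2,-0.8],0],
  [[-0.2,-0.35,-3.4],[0,0.2,-0.8],0],
  [[-0.2,-0.35,-3.4],[0,0.2,-0.8],0],
  [[-0.2,-0.35,-3.4],[0,0.2,-0.8],0],
])

```text
t: 8.07
position: [0.4317, -0.0404, 0.0254]
orientation: [1.327, 1.127, -1.322]
wrist_force: [0.5, 0.2, -0.0]
grip_width: 0.143
```

```bash
cat > look.py <<'E'
from ov import *
import sys
TRAY=[.4388,-.0113]; TY=-.157
S_=[sense()]; s=get_image("side"); S_.append(sense()); t=get_image("top"); S_.append(sense())
pos=np.mean([k["position"] for k in S_],0); print("avg pos",pos.round(4),[k["position"].round(4).tolist() for k in S_])
z=np.mean([R.from_rotvec(k["orientation"]).as_matrix()[:,2] for k in S_],0); yaw=np.arctan2(z[1],z[0]); print("toolz",z.round(4),np.degrees(yaw), "toolx",np.mean([R.from_rotvec(k["orientation"]).as_matrix()[:,0] for k in S_],0).round(4),"F",S_[-1]["wrist_force"].round(1))
pickle.dump((s,t,pos),open(f"d_{sys.argv[1]}.pkl","wb"))
by=float(sys.argv[2]) # bracket yaw = toolz yaw + by(deg)
off=np.array([float(v) for v in sys.argv[3:6]])/1000 if len(sys.argv)>5 else np.array([0,0,-.001])
Rm=R.from_euler("z",yaw+np.radians(by))
it=[(BR,pos+Rm.apply(off),Rm,(0,0,255)),([box(-46,46,-42,42,0,9)],np.r_[TRAY,0],R.from_euler("z",TY),(0,255,0))]
cv2.imwrite(f"pics/{sys.argv[1]}.png",np.hstack([ov(p,it,[.439,-.01,.02],w=400,h=400) for p in(t,s)]))
E
python3 look.py o2 90
```

```text
avg pos [ 0.4322 -0.0403  0.0257] [[0.4317, -0.0404, 0.0254], [0.4323, -0.0403, 0.0258], [0.4327, -0.0403, 0.026]]
toolz [-1.584e-01 -9.874e-01 -5.000e-04] -99.11305716223535 toolx [ 5.3e-03 -3.0e-04 -1.0e+00] F [ 0.  -0.2 -0.2]
```

View pics/o2.png

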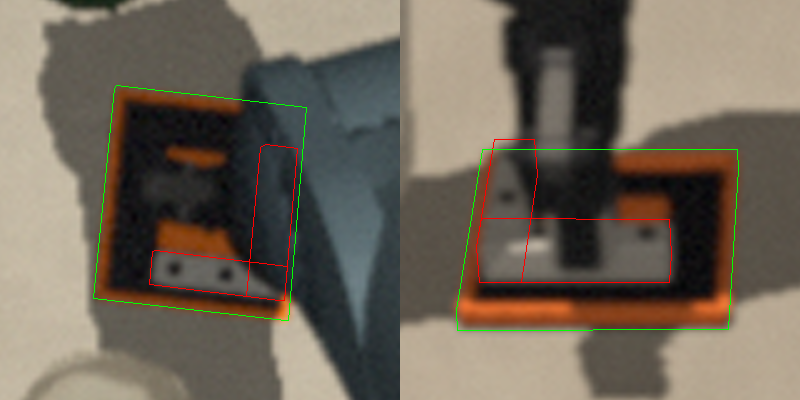

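Call:
servo_tool([
  [[-0.15,0.1,0],[0,0.3,0.1],0],
  [[-0.15,0.1,-0.4],[0,0.3,0.1],0],
  [[-0.15,0.1,-0.7],[0,0.3,0.1],0],
  [[-0.15,0.1,-0.7],[0,0.3,0.1],0],
])

```text
t: 8.5
position: [0.4296, -0.039, 0.0174]
orientation: [1.323, 1.133, -1.325]
wrist_force: [0.0, 0.5, -1.5]
grip_width: 0.139
```

```bash
python3 look.py o3 90
```

```text
avg pos [ 0.4296 -0.039   0.0174] [[0.4296, -0.039, 0.0174], [0.4296, -0.039, 0.0174], [0.4297, -0.039, 0.0175]]
toolz [-1.560e-01 -9.878e-01  2.000e-04] -98.97486284825884 toolx [-2.1e-03  1.0e-04 -1.0e+00] F [-0.4  0.1 -1.5]
```

View pics/o3.png

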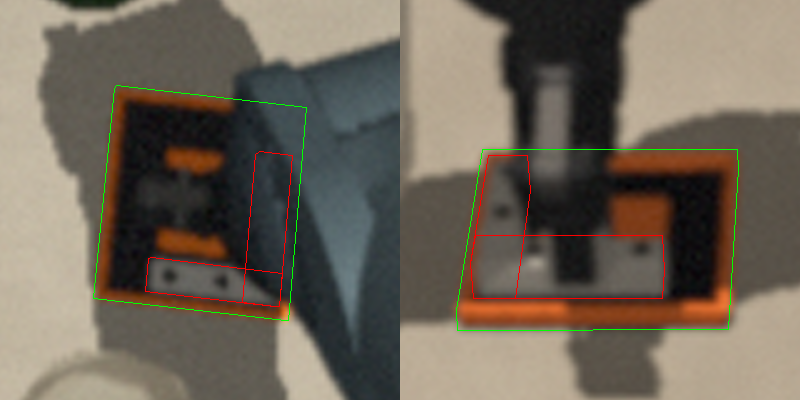

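Call:
servo_tool([
  [[0.05,0,-0.2],[0,0,0],0],
  [[0.05,0,-0.3],[0,0,0],0],
  [[0.05,0,-0.3],[0,0,0],0],
])

```text
t: 8.85
position: [0.4303, -0.039, 0.0144]
orientation: [1.323, 1.132, -1.325]
wrist_force: [0.1, 0.5, -0.7]
grip_width: 0.136
```

```bash
python3 look.py o4 90
```

```text
avg pos [ 0.4303 -0.039   0.0145] [[0.4303, -0.039, 0.0144], [0.4303, -0.039, 0.0145], [0.4304, -0.039, 0.0146]]
toolz [-1.561e-01 -9.877e-01  1.000e-04] -98.97838976829041 toolx [-1.8e-03  2.0e-04 -1.0e+00] F [ 1.6  0.5 -0. ]
```

View pics/o4.png

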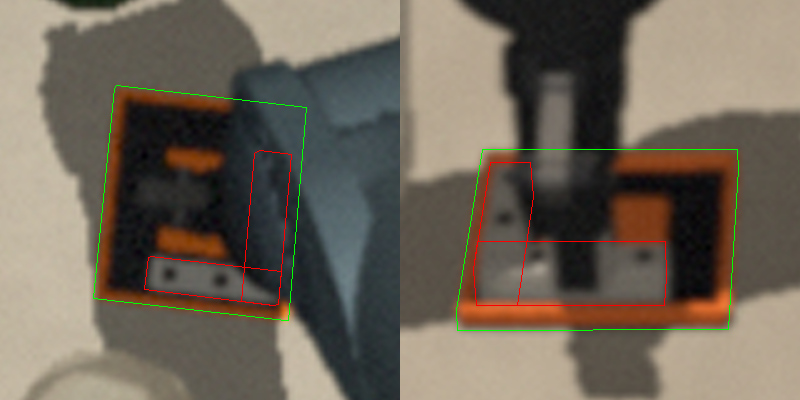

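Call:
servo_tool([
  [[0,0,-0.1],[0,0,0],0],
  [[0,0,-0.2],[0,0,0],0],
  [[0,0,-0.2],[0,0,0],0],
])

```text
t: 9.2
position: [0.4303, -0.039, 0.0125]
orientation: [1.323, 1.132, -1.325]
wrist_force: [0.2, 0.2, -1.0]
grip_width: 0.14
```

```bash
python3 goal.py .4303 -.0393 .0115 -99
```

```text
t 9.2 pos [ 0.4303 -0.039   0.0125] shift cm [ 0.   -0.03 -0.1 ] turn [-0.  -0.1 -0. ] q [ 0.4   0.37 -0.44  2.23  0.28  0.6  -1.97] F [ 0.2  0.2 -1. ]
```

Call:
servo_tool([
  [[0,0,-0.07],[0,0,0],0],
  [[0,0,-0.12],[0,0,0],0],
  [[0,0,-0.12],[0,0,0],0],
])

```text
t: 9.45
position: [0.4305, -0.039, 0.012]
orientation: [1.322, 1.132, -1.326]
wrist_force: [-1.7, -0.2, 6.7]
grip_width: 0.137
```

```bash
python3 look.py o5 90
```

```text
avg pos [ 0.4305 -0.039   0.012 ] [[0.4305, -0.039, 0.012], [0.4305, -0.039, 0.012], [0.4305, -0.039, 0.012]]
toolz [-1.561e-01 -9.877e-01  8.000e-04] -98.9810943662679 toolx [-1.9e-03 -5.0e-04 -1.0e+00] F [-1.7  0.1  5.5]
```

View pics/o5.png

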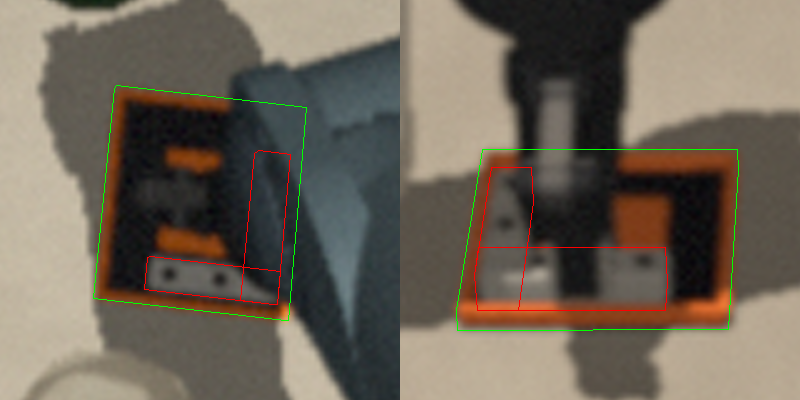

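Call:
servo_tool([
  [[0,0,0.05],[0,0,0],0.3],
  [[0,0,0.1],[0,0,0],0.3],
  [[0,0,0.1],[0,0,0],0.3],
  [[0,0,0.1],[0,0,0],0.3],
  [[0,0,1],[0,0,0],0.3],
  [[0,0,3],[0,0,0],0.3],
  [[-0.5,0,7],[0,0,0],0.5],
  [[-0.5,0,11],[0,0,0],0.5],
  [[-0.5,0,13],[0,0,0],0.5],
])

```text
t: 10.3
position: [0.4276, -0.0387, 0.1459]
orientation: [1.325, 1.128, -1.32]
wrist_force: [1.4, 0.4, 0.3]
grip_width: 0.501
```

```bash
python3 plan.py; python3 look.py o6 90
```

```text
pos [ 0.4276 -0.0387  0.1459] toolx [ 0.005 -0.001 -1.   ] toolz [-0.156 -0.988  0.   ] yaw z -98.9 az -5.2 q [ 0.51  0.1  -0.53  2.17  0.07  0.89 -1.79]
b1 1 turn from now deg [ 12.1  12.1 -95.9] yaw 164.9
b1 -1 turn from now deg [ 11.4 -11.2  83. ] yaw -15.1
b2 1 turn from now deg [  9.6 -13.9 104. ] yaw 5.4
b2 -1 turn from now deg [ 13.4   9.3 -74.9] yaw -174.6
avg pos [ 0.4291 -0.039   0.1469] [[0.4276, -0.0387, 0.1459], [0.4302, -0.039, 0.1486], [0.4294, -0.0393, 0.1463]]
toolz [-1.558e-01 -9.878e-01  5.000e-04] -98.96438216050073 toolx [ 0.008  -0.0018 -1.    ] F [ 0.6 -0.1 -0. ]
```

View pics/o6.png

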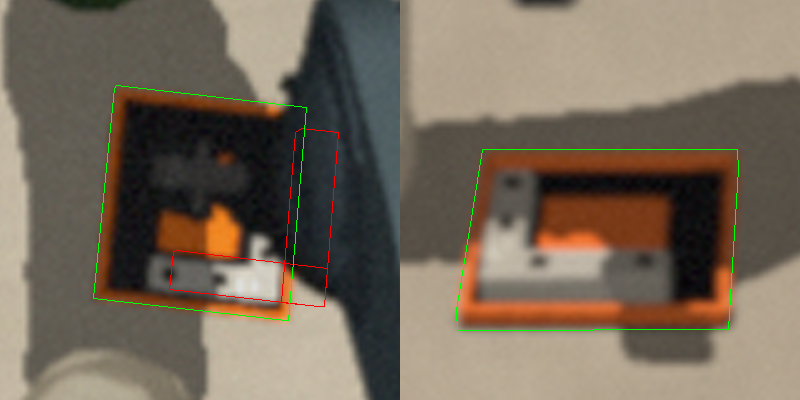

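Call:
servo_tool([
  [[-0.5,2,2],[0,0,7],0.5],
  [[-0.5,5,4],[0,0,14],0.5],
  [[-0.5,8,5],[0.7,-1,21],0.5],
  [[-0.5,11,5],[1.5,-2,28],0.5],
  [[0,14,5],[2.3,-3.3,35],0.5],
  [[1,17,5],[3,-4.5,42],0.5],
  [[3,19,5],[4,-6,49],0.5],
  [[5,21,5],[5,-7.3,56],0.5],
  [[7,21,5],[6,-8.4,63],0.5],
  [[9,21,5],[6.5,-9.4,70],0.5],
])

```text
t: 11.23
position: [0.5149, 0.1727, 0.1907]
orientation: [0.53, 1.514, -0.237]
wrist_force: [-0.1, 0.7, 0.4]
grip_width: 0.504
```

```bash
python3 plan.py
```

```text
pos [0.5149 0.1727 0.1907] toolx [ 0.061  0.175 -0.983] toolz [ 0.882 -0.47  -0.028] yaw z -28.1 az 18.5 q [ 0.37  0.25 -0.75  1.95  0.03  0.89 -0.87]
b1 1 turn from now deg [   7.    36.6 -163.5] yaw 164.9
b1 -1 turn from now deg [ 4.3 -0.  12.8] yaw -15.1
b2 1 turn from now deg [ 3.4 -4.6 33.5] yaw 5.4
b2 -1 turn from now deg [   7.3   32.7 -142.6] yaw -174.6
```

Call:
servo_tool([
  [[1,0,0],[0.7,-1,7],0.5],
  [[2,0,0],[1.4,-1.9,14],0.5],
  [[2.3,0.2,0],[2.1,-2.8,21],0.5],
  [[2.3,0.2,-1],[2.8,-3.8,28],0.5],
  [[2.3,0.2,-3],[3.4,-4.6,33.5],0.5],
  [[2.3,0.2,-4],[3.4,-4.6,33.5],0.5],
  [[2.3,0.2,-4],[3.4,-4.6,33.5],0.5],
])

```text
t: 11.82
position: [0.5354, 0.1717, 0.1477]
orientation: [0.135, 1.542, 0.269]
wrist_force: [-0.5, -0.2, 0.3]
grip_width: 0.5
```

```bash
python3 plan.py | sed -n '1p;4p'
python3 - <<'E'
from h import *
s=get_image("side");t=get_image("top")
cv2.imwrite("pics/b1.png",np.hstack([cv2.resize(x,(400,400),interpolation=2) for x in (t["img"][170:370,220:420],s["img"][100:300,190:390])])[:,:,::-1])
E
python3 plan.py | sed -n '1p;4p'
```

```text
pos [0.5354 0.1717 0.1477] toolx [ 0.007  0.256 -0.967] toolz [0.996 0.082 0.029] yaw z 4.7 az 17.8 q [ 0.47  0.41 -0.83  1.91  0.08  0.86 -0.27]
b2 1 turn from now deg [ 0.  -0.5  0.7] yaw 5.4
pos [0.5373 0.1732 0.1508] toolx [ 0.013  0.257 -0.966] toolz [0.996 0.084 0.035] yaw z 4.8 az 17.9 q [ 0.47  0.41 -0.84  1.91  0.08  0.86 -0.27]
b2 1 turn from now deg [-0.  -0.2  0.6] yaw 5.4
```

View pics/b1.png

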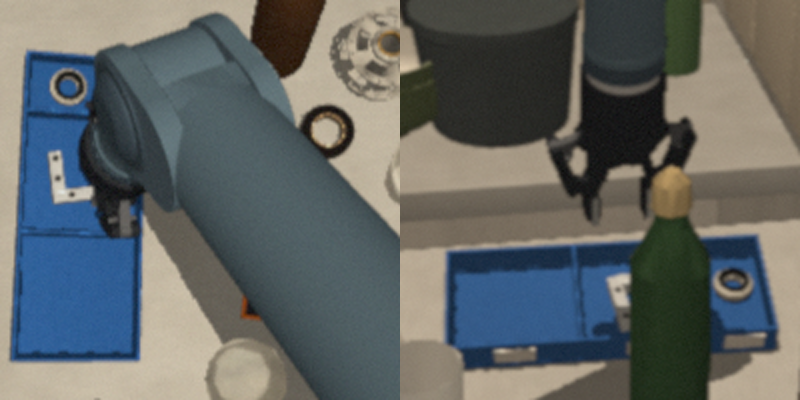

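Run:
```python
from h import *
s=get_image("side");cv2.imwrite("pics/b2.png",s["img"][:,:,::-1])
```

```text
(no output)
```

View pics/b2.png

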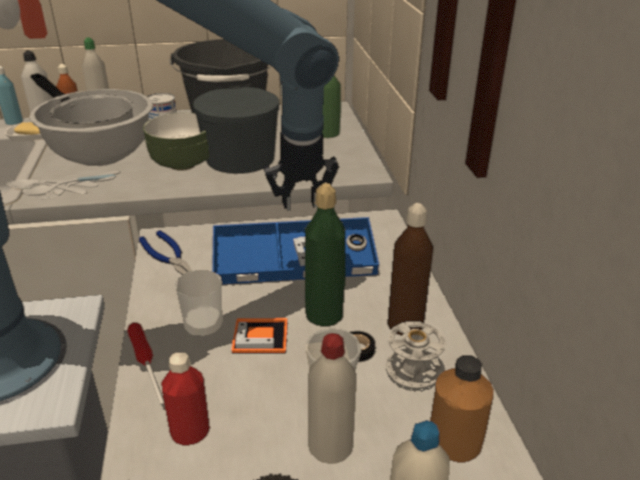

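Call:
servo_tool([
  [[0.2,0.5,-2.5],[0,-0.2,0.6],0.5],
  [[0.2,1,-5],[0,-0.2,0.6],0.5],
  [[0.2,1.5,-7],[0,-0.2,0.6],0.5],
  [[0.2,2,-9],[0,-0.2,0.6],0.5],
  [[0.2,2,-9],[0,-0.2,0.6],0.5],
  [[0.2,2,-9],[0,-0.2,0.6],0.5],
])

```text
t: 12.47
position: [0.54, 0.1937, 0.0618]
orientation: [0.123, 1.532, 0.281]
wrist_force: [0.0, 0.5, 0.4]
grip_width: 0.498
```

```bash
python3 plan.py | sed -n '1p;4p'
python3 - <<'E'
from h import *
s=get_image("side");t=get_image("top"); print(sense()["wrist_force"])
cv2.imwrite("pics/b3.png",np.hstack([cv2.resize(x,(400,400),interpolation=2) for x in (t["img"][170:370,220:420],s["img"][100:300,190:390])])[:,:,::-1])
E
python3 plan.py | sed -n '1p;4p'
```

```text
pos [0.54   0.1937 0.0618] toolx [ 0.015  0.257 -0.966] toolz [0.995 0.096 0.041] yaw z 5.5 az 19.7 q [ 0.35  0.55 -0.75  1.94  0.19  0.69 -0.35]
b2 1 turn from now deg [ 0.   0.1 -0.1] yaw 5.4
[ 0.65183597  0.62414242 -0.33300427]
pos [0.5419 0.1935 0.0634] toolx [ 0.019  0.257 -0.966] toolz [0.994 0.095 0.045] yaw z 5.5 az 19.6 q [ 0.35  0.55 -0.75  1.94  0.19  0.69 -0.35]
b2 1 turn from now deg [-0.   0.3 -0. ] yaw 5.4
```

View pics/b3.png

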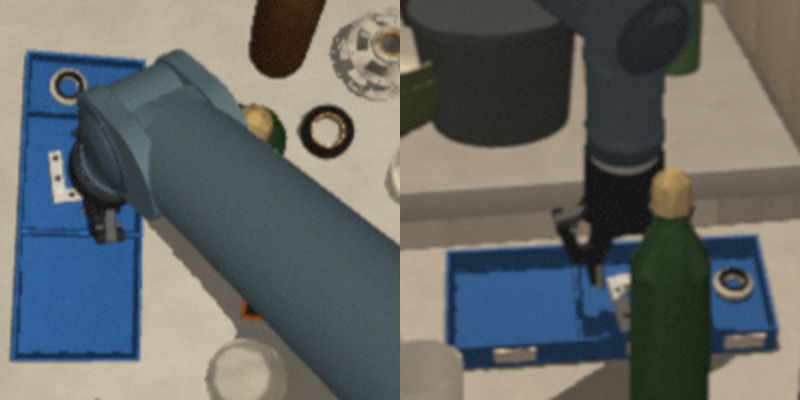

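Call:
servo_tool([
  [[-0.1,0.3,-1.2],[0,0,0],0.5],
  [[-0.15,0.5,-2.2],[0,0,0],0.5],
  [[-0.15,0.7,-3.4],[0,0,0],0.5],
  [[-0.15,0.7,-3.4],[0,0,0],0.5],
  [[-0.15,0.7,-3.4],[0,0,0],0.5],
])

```text
t: 12.98
position: [0.5376, 0.1999, 0.0261]
orientation: [0.124, 1.534, 0.281]
wrist_force: [-0.4, 0.8, 0.7]
grip_width: 0.503
```

```bash
python3 plan.py | sed -n '1p;4p'
python3 - <<'E'
from h import *
s=get_image("side");t=get_image("top"); print(sense()["wrist_force"])
cv2.imwrite("pics/b4.png",np.hstack([cv2.resize(x,(400,400),interpolation=2) for x in (t["img"][190:290,220:320],s["img"][190:290,240:340])])[:,:,::-1])
E
python3 plan.py | sed -n '1p;4p'
```

```text
pos [0.5376 0.1999 0.0261] toolx [ 0.013  0.256 -0.966] toolz [0.995 0.096 0.039] yaw z 5.5 az 20.4 q [ 0.3   0.6  -0.71  1.96  0.23  0.62 -0.38]
b2 1 turn from now deg [ 0.   0.  -0.1] yaw 5.4
[-0.58792074 -0.3035233   0.28693679]
pos [0.5389 0.2001 0.0273] toolx [ 0.015  0.257 -0.966] toolz [0.995 0.095 0.041] yaw z 5.5 az 20.4 q [ 0.3   0.6  -0.71  1.95  0.23  0.62 -0.38]
b2 1 turn from now deg [-0.   0.2 -0.1] yaw 5.4
```

View pics/b4.png

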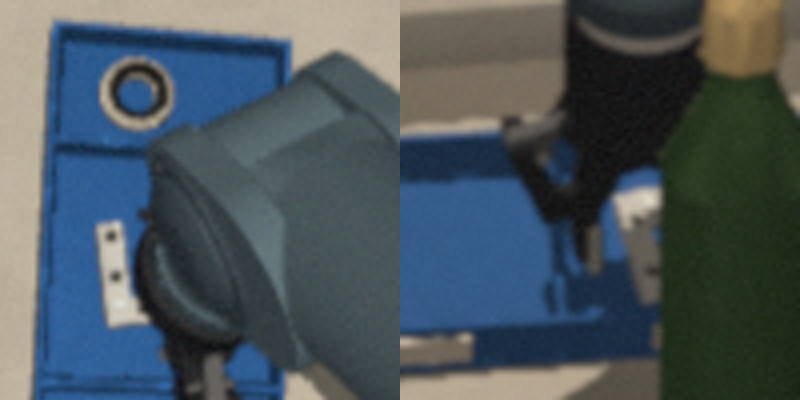

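Call:
servo_tool([
  [[0.05,0,0.12],[0,0,0],0.3],
  [[0.05,0,0.12],[0,0,0],0],
  [[0.05,0,0.12],[0,0,0],0],
  [[0.05,0,0.12],[0,0,0],0],
  [[0.05,0,0.12],[0,0,0],0],
  [[0.05,0,0.12],[0,0,0],0],
  [[0.05,0,0.12],[0,0,0],0],
  [[0.05,0,0.12],[0,0,0],0],
  [[0.05,0,0.12],[0,0,0],0],
])

```text
t: 13.83
position: [0.5403, 0.2, 0.0295]
orientation: [0.124, 1.53, 0.281]
wrist_force: [-1.2, -2.4, 6.0]
grip_width: 0.136
```

```bash
python3 plan.py | sed -n '1p;4p'
```

```text
pos [0.5403 0.2    0.0295] toolx [ 0.017  0.257 -0.966] toolz [0.995 0.095 0.043] yaw z 5.5 az 20.3 q [ 0.3   0.6  -0.71  1.95  0.23  0.63 -0.38]
b2 1 turn from now deg [-0.   0.3 -0. ] yaw 5.4
```

Call:
servo_tool([
  [[0,-0.3,1],[0,0,0],0],
  [[0,-0.7,2.7],[0,0,0],0],
  [[0,-1.2,4.5],[0,0,0],0],
  [[0,-1.8,7],[0,0,0],0],
  [[-1,-2,10],[0,0,0],0],
  [[-3,-2,13],[0,0,0],0],
  [[-5,-2,15],[0,0,0],0],
  [[-7,-2,15],[0,0,0],0],
  [[-9,-2,15],[0,0,0],0],
  [[-10,-2,15],[0,0,0],0],
])

```text
t: 14.67
position: [0.4361, 0.1797, 0.1781]
orientation: [0.12, 1.534, 0.28]
wrist_force: [-0.6, -0.2, -1.1]
grip_width: 0.137
```

```bash
python3 goal.py .4471 .0168 .08 -99;  python3 - <<'E'
from h import *
s=get_image("side")
cv2.imwrite("pics/b5.png",cv2.resize(s["img"][100:300,160:420],None,fx=2.5,fy=2.5,interpolation=2)[:,:,::-1])
E
```

```text
t 14.6667 pos [0.4361 0.1797 0.1781] shift cm [  1.1  -16.29  -9.81] turn [  -9.7   14.  -104.2] q [ 0.62  0.16 -0.98  2.1  -0.14  0.85 -0.16] F [-0.6 -0.2 -1.1]
```

View pics/b5.png

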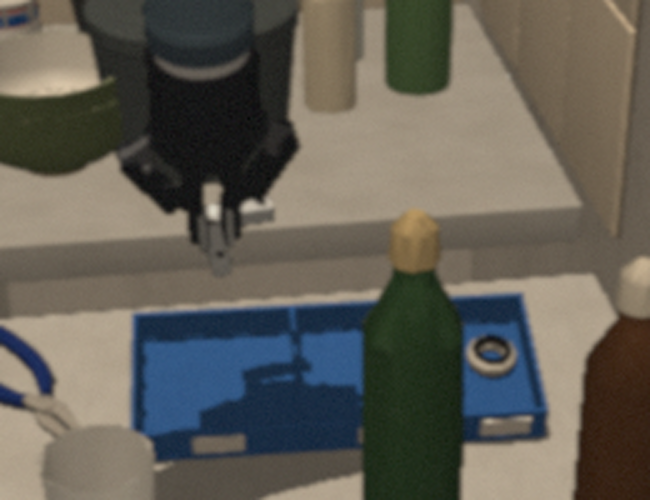

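Call:
servo_tool([
  [[-0.5,-1,0],[-0.6,0.9,-7],0],
  [[-1,-3,0],[-1.3,1.9,-14],0],
  [[-1,-5,0],[-2,2.8,-21],0],
  [[-1,-7,0],[-2.6,3.8,-28],0],
  [[-1,-9,0],[-3.3,4.7,-35],0],
  [[-1,-11,0],[-3.9,5.6,-42],0],
  [[-1,-13,0],[-4.6,6.6,-49],0],
  [[-0.5,-15,0],[-5.2,7.5,-56],0],
  [[0,-16,-1],[-5.9,8.5,-63],0],
  [[0.5,-16.3,-2],[-6.5,9.4,-70],0],
])

```text
t: 15.55
position: [0.4454, 0.014, 0.1588]
orientation: [0.962, 1.364, -0.808]
wrist_force: [0.5, 0.2, -1.2]
grip_width: 0.133
```

```bash
python3 goal.py .4473 .0167 .06 -99
```

```text
t 15.55 pos [0.4454 0.014  0.1588] shift cm [ 0.19  0.27 -9.88] turn [ -2.9   4.8 -33.5] q [ 0.7   0.1  -0.79  2.15  0.01  0.85 -1.24] F [ 0.5  0.2 -1.2]
```

Call:
servo_tool([
  [[0.2,0.2,-1],[-0.6,1,-7],0],
  [[0.2,0.2,-3],[-1.2,2,-14],0],
  [[0.2,0.2,-5],[-1.8,3,-21],0],
  [[0.2,0.2,-7],[-2.4,4,-28],0],
  [[0.2,0.2,-9],[-2.9,4.8,-33.5],0],
  [[0.2,0.2,-9.8],[-2.9,4.8,-33.5],0],
  [[0.2,0.2,-9.8],[-2.9,4.8,-33.5],0],
  [[0.2,0.2,-9.8],[-2.9,4.8,-33.5],0],
])

```text
t: 16.22
position: [0.4463, 0.0191, 0.0606]
orientation: [1.316, 1.141, -1.314]
wrist_force: [0.4, -0.9, -0.9]
grip_width: 0.135
```

```bash
python3 look.py o7 -90;python3 goal.py .4473 .0167 .03 -99
```

```text
avg pos [0.4469 0.019  0.0612] [[0.4463, 0.0191, 0.0606], [0.447, 0.019, 0.0613], [0.4475, 0.0189, 0.0617]]
toolz [-0.144  -0.9896 -0.0032] -98.28173862729939 toolx [ 5.0e-04  3.1e-03 -1.0e+00] F [-0.   0.3 -1.3]
t 16.3167 pos [0.4475 0.0189 0.0617] shift cm [-0.02 -0.22 -3.17] turn [-0.2  0.1 -0.7] q [ 0.46  0.32 -0.65  2.17  0.29  0.73 -2.1 ] F [-0.   0.3 -1.3]
```

View pics/o7.png

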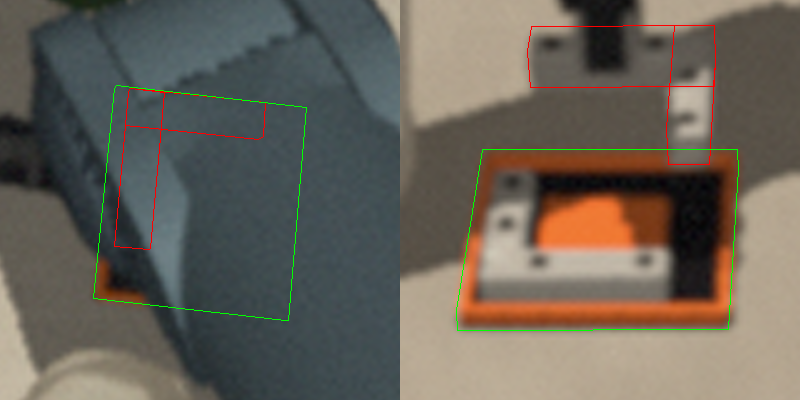

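Call:
servo_tool([
  [[0,-0.1,-1],[-0.2,0.1,-0.7],0],
  [[0,-0.23,-2.5],[-0.2,0.1,-0.7],0],
  [[0,-0.23,-3.6],[-0.2,0.1,-0.7],0],
  [[0,-0.23,-3.6],[-0.2,0.1,-0.7],0],
  [[0,-0.23,-3.6],[-0.2,0.1,-0.7],0],
])

```text
t: 16.73
position: [0.4462, 0.0166, 0.0248]
orientation: [1.323, 1.131, -1.327]
wrist_force: [0.9, 0.7, -1.1]
grip_width: 0.139
```

```bash
python3 look.py o8 -90;python3 goal.py .4473 .0167 .02 -99
```

```text
avg pos [0.4467 0.0167 0.0252] [[0.4462, 0.0166, 0.0248], [0.4468, 0.0167, 0.0252], [0.4472, 0.0168, 0.0254]]
toolz [-1.574e-01 -9.875e-01  8.000e-04] -99.05818990987511 toolx [-1.5e-03 -6.0e-04 -1.0e+00] F [ 0.3 -0.2 -1.1]
t 16.8333 pos [0.4472 0.0168 0.0254] shift cm [ 0.01 -0.01 -0.54] turn [ 0.  -0.   0.1] q [ 0.42  0.4  -0.6   2.19  0.37  0.66 -2.17] F [ 0.3 -0.2 -1.1]
```

View pics/o8.png

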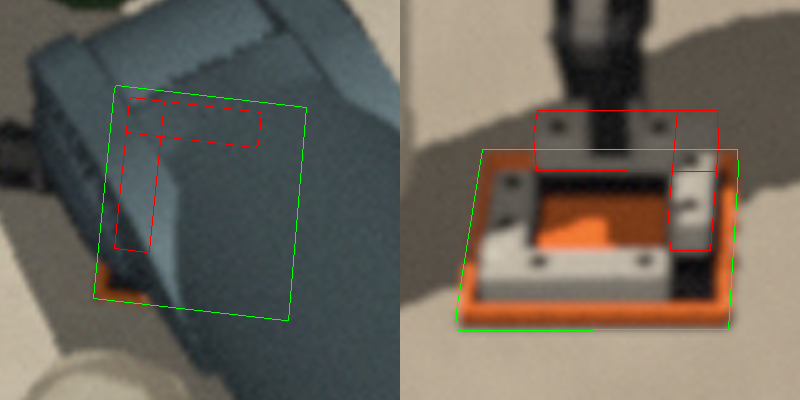

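Call:
servo_tool([
  [[0,0,-0.4],[0,0,0],0],
  [[0,0,-0.8],[0,0,0],0],
  [[0,0,-0.8],[0,0,0],0],
  [[0,0,-1],[0,0,0],0],
  [[0,0,-1.1],[0,0,0],0],
  [[0,0,-1.1],[0,0,0],0],
])

```text
t: 17.33
position: [0.4464, 0.0168, 0.0136]
orientation: [1.323, 1.131, -1.327]
wrist_force: [-0.6, -0.4, -1.0]
grip_width: 0.138
```

```bash
python3 look.py o9 -90;python3 goal.py .4473 .0167 .0115 -99
```

```text
avg pos [0.4465 0.0168 0.0137] [[0.4464, 0.0168, 0.0136], [0.4465, 0.0168, 0.0137], [0.4464, 0.0168, 0.0137]]
toolz [-0.1575 -0.9875  0.001 ] -99.06052049535637 toolx [-2.2e-03 -6.0e-04 -1.0e+00] F [-0.7 -0.3 -0.8]
t 17.4333 pos [0.4464 0.0168 0.0137] shift cm [ 0.09 -0.01 -0.22] turn [ 0.  -0.1  0.1] q [ 0.4   0.42 -0.59  2.19  0.39  0.64 -2.19] F [-0.7 -0.3 -0.8]
```

View pics/o9.png

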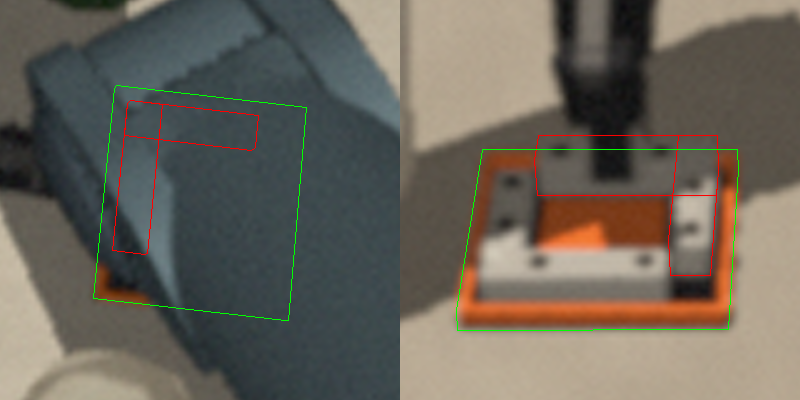

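Call:
servo_tool([
  [[0.05,0,-0.1],[0,0,0],0],
  [[0.05,0,-0.18],[0,0,0],0],
  [[0.05,0,-0.18],[0,0,0],0],
])

```text
t: 17.68
position: [0.4466, 0.0167, 0.0134]
orientation: [1.321, 1.131, -1.329]
wrist_force: [-6.1, -0.1, 18.1]
grip_width: 0.133
```

Call:
servo_tool([
  [[0,0,0.1],[0,0,0],0],
  [[0,0,0.1],[0,0,0],0],
])

```text
t: 17.85
position: [0.4473, 0.0168, 0.0135]
orientation: [1.323, 1.13, -1.326]
wrist_force: [-1.6, 0.0, 6.6]
grip_width: 0.135
```

```bash
python3 look.py o10 -90 0 0 -2.5
```

```text
avg pos [0.4474 0.0168 0.0135] [[0.4473, 0.0168, 0.0135], [0.4474, 0.0168, 0.0135], [0.4474, 0.0168, 0.0135]]
toolz [-0.1575 -0.9875  0.0012] -99.05963465827736 toolx [-0.0014 -0.001  -1.    ] F [-2.1  0.7  7.1]
```

View pics/o10.png

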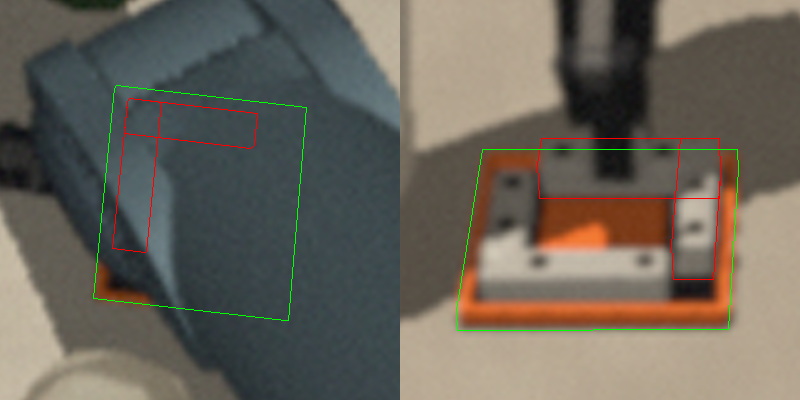

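Call:
servo_tool([
  [[0,0,0.05],[0,0,0],0.3],
  [[0,0,0.05],[0,0,0],0.3],
  [[0,0,0.05],[0,0,0],0.3],
  [[0,0,0.05],[0,0,0],0.3],
  [[0,0,1],[0,0,0],0.3],
  [[0,0,3],[0,0,0],0.3],
  [[0,0,7],[0,0,0],0.3],
  [[-1,0,11],[0,0,0],0.3],
  [[-1,-3,15],[0,0,0],0.3],
  [[-1,-6,17],[0,0,0],0.3],
])

```text
t: 18.78
position: [0.4381, -0.0385, 0.1852]
orientation: [1.32, 1.132, -1.317]
wrist_force: [1.1, -0.3, -0.3]
grip_width: 0.299
```

Call:
servo_tool([
  [[-1,-4,3],[0,0,0],0.3],
  [[-2,-8,6],[0,0,0],0.3],
  [[-3,-12,8],[0,0,0],0.3],
  [[-4,-16,8],[0,0,0],0.3],
  [[-4,-20,8],[0,0,0],0.3],
  [[-4,-24,8],[0,0,0],0.3],
  [[-4,-26,8],[0,0,0],0.3],
  [[-4,-26,8],[0,0,0],0.3],
])

```text
t: 19.45
position: [0.3943, -0.3105, 0.2622]
orientation: [1.33, 1.121, -1.336]
wrist_force: [-0.3, -0.3, 0.0]
grip_width: 0.3
```

```bash
cat > fin.py <<'E'
from ov import *
TRAY=[.4388,-.0113]; TY=-.157
s=get_image("side");t=get_image("top"); pickle.dump((s,t),open("d_fin.pkl","wb")); print(sense()["t"],sense()["position"])
Rt=R.from_euler("z",TY); P=lambda x,y:Rt.apply([x/1000,y/1000,.011])+np.r_[TRAY,0]
it=[(BR,P(-4,-29),Rt,(0,0,255)),(BR,P(4,29),Rt*R.from_euler("z",np.pi),(255,0,0)),([box(-46,46,-42,42,0,9)],np.r_[TRAY,0],Rt,(0,255,0))]
cv2.imwrite("pics/fin.png",np.vstack([np.hstack([ov(p,i,[.439,-.01,.02],w=400,h=300) for p in(t,s)]) for i in(it,[])]))
for p in(t,s):
    print([(round(k["p"],2),k["position"]) for k in spot_point(p,"bracket_1_grip")])
    print([(round(k["p"],2),k["position"]) for k in spot_point(p,"headset_cup_center")])
print("nests",P(-4,-29),P(4,29))
E
python3 fin.py
```

```text
19.55 [ 0.39621644 -0.30269383  0.26156828]
[(0.6, [0.4344, -0.0392, 0.0152])]
[(0.76, [0.6603, 0.2205, 0.0278])]
[(0.92, [0.4293, -0.0386, 0.0095])]
[(0.6, [0.6569, 0.2153, 0.0347]), (0.24, [0.4479, 0.0138, 0.012])]
nests [ 0.43031488 -0.0393179   0.011     ] [0.44728512 0.0167179  0.011     ]
```

View pics/fin.png

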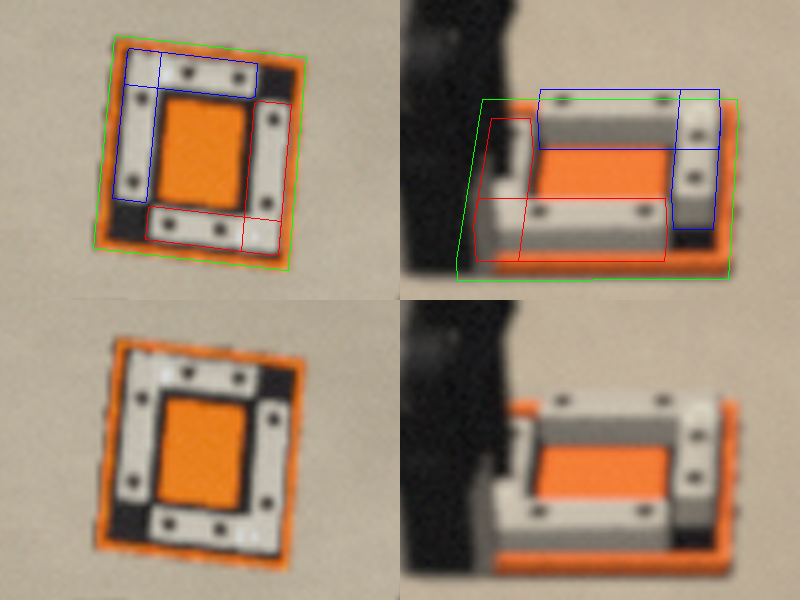

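```bash
python3 -c "
from station import *
s=sense(); print(s['wrist_force'],s['t'],abs(s['qvel']).max()); print(hand_in())"
```

```text
[-0.36637696 -0.07389156  0.06077669] 19.75 0.0059523315801310196
the job is handed in; nothing more can be done
None
```

Both brackets are nested flat in the kit tray around the island, and I handed the job in at about 19.8 s of the 59 s allowed. Bracket 1 is on the right side, bracket 2 on the left.

- **Placement:** In the last top picture both brackets match the outlines of their nests to about 1 px, roughly 2 mm, with their heels in opposite corners.
- **Side view:** It also matches, but the arm hid part of bracket 1 there.
- **Detection of the seated brackets:** The networks put bracket 1 within about 4 mm of its nest. They did not report bracket 2 in the final pictures, so its position rests on the outline match and the tool pose at release.
- **Seating:** Each bracket met the tray floor with a clear upward force, up to about 18 N. The tool height was 12.0 mm for bracket 1 and 13.4 mm for bracket 2. I put the 1.4 mm difference down to gripping bracket 2 slightly higher, and the pictures agree.
- **Headset cup:** Its detected position matched the start to within about 5 mm, which is the networks' own error.
- **Robot:** The arm was clear of everything at hand-in, with a wrist force of about 0.4 N.

Position readings varied by 1–3 mm while the arm was moving. I used the settled or averaged readings for the placements.

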